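# Load the slide reader

### The job

Load the slide reader: loosen the clamp knob on its carriage, slide the carriage back against the loading stop (the end away from the white reader head) and tighten the clamp there before any tray goes on. Then put every slide tray that lies on the bench onto the carriage's two pegs, stacked flat with both holes of each tray over both pegs; when all are on, loosen the clamp, slide the carriage up against the reading stop next to the head and tighten the clamp fully again, leaving the marker, the scissors and the timer where they are.

Things in the scene. Friction and masses are not known exactly. Their poses are not given: they have to be found in the camera images.
- reader: Slide reader, fixed to the bench: grey base 318 x 90 x 10 mm with a steel rail (30 mm wide) along it, a low dark stop at each end of the rail and, beyond the far stop, a white reader head 74 mm high. An aluminium carriage with two upright pegs and a clamp knob rides on the rail. Origin on the bench on the rail's centre line; x along the rail toward the head, z up.
- peg_seat (a point): Midpoint between the carriage's two steel pegs, at the top of their 16 mm wide shoulders, where the lowest tray rests, 40 mm above the bench. x along the rail toward the head, y along the line of pegs, z up. Pegs at y = +-49 mm, 7 mm thick, tapered tips, rising 59 mm above this point. The deck (124 x 56 mm) lies 8 mm below it.
- carriage (a joint): Travel of the carriage along the rail, m: 0 = against the loading stop (the end away from the reader head), 0.12 = against the reading stop (next to the head). About 1 N moves it when the clamp is free; no spring.
- clamp (a joint): Angle of the clamp knob, rad: 0 = fully tight (at its stop, bar in line with the rail), 1.45 = fully loose (at its stop, bar across the rail); grows anticlockwise from above. Below about 0.45 a cam under it grips the rail, at 0 hardest; above that the carriage is free. Turns with 0.1 to 0.2 N m, stays where it is left.
- clamp_grip (a point): Centre of the black upright bar of the clamp knob, 42 mm long, 11 mm thick, 26 mm high, 60 mm above the bench and 26 mm above the aluminium block under it. It rides on the carriage, 72 mm from the line of pegs on the side away from the head; the knob's vertical axis passes through this point. x along the bar, y through its thickness, z up; turns with the knob.
- tray_1_mid (a point): slide tray, may be absent: flat grey plate 52 x 120 x 10 mm, 90 g, a glass slide let into its top and two 10 mm through holes on its long centre line, 98 mm apart (49 mm from the middle). Lies flat on the bench. This point: its centre, 5 mm above the underside; x across the width, y along the length, z out of its top. All alike; either end fits either peg.
- tray_2_mid (a point): slide tray, may be absent: flat grey plate 52 x 120 x 10 mm, 90 g, a glass slide let into its top and two 10 mm through holes on its long centre line, 98 mm apart (49 mm from the middle). Lies flat on the bench. This point: its centre, 5 mm above the underside; x across the width, y along the length, z out of its top. All alike; either end fits either peg.
- tray_3_mid (a point): slide tray, may be absent: flat grey plate 52 x 120 x 10 mm, 90 g, a glass slide let into its top and two 10 mm through holes on its long centre line, 98 mm apart (49 mm from the middle). Lies flat on the bench. This point: its centre, 5 mm above the underside; x across the width, y along the length, z out of its top. All alike; either end fits either peg.
- tray_4_mid (a point): slide tray, may be absent: flat grey plate 52 x 120 x 10 mm, 90 g, a glass slide let into its top and two 10 mm through holes on its long centre line, 98 mm apart (49 mm from the middle). Lies flat on the bench. This point: its centre, 5 mm above the underside; x across the width, y along the length, z out of its top. All alike; either end fits either peg.
- tray_5_mid (a point): slide tray, may be absent: flat grey plate 52 x 120 x 10 mm, 90 g, a glass slide let into its top and two 10 mm through holes on its long centre line, 98 mm apart (49 mm from the middle). Lies flat on the bench. This point: its centre, 5 mm above the underside; x across the width, y along the length, z out of its top. All alike; either end fits either peg.
- marker_black: black-capped marker lying on the bench, 16 x 133 x 18 mm, a bystander; origin at the centre of its underside, y along it
- scissors: scissors with blue handles lying on the bench, 87 x 199 x 9 mm, a bystander; origin at the centre of its underside, y along it
- lab_timer: flat white lab timer, 64 x 64 x 18 mm, a bystander; origin at the centre of its underside

How it is judged (in metres and radians):
On the way, in this order (a step that is already met when the one before it is completed fails the run):
1. the carriage, still empty, stands against the loading stop (within 4 mm) and is clamped there (knob below 0.25 rad) (value of joint carriage below 0.004 m and value of joint clamp below 0.25 rad and distance between each of tray_1_mid, tray_2_mid, tray_3_mid, tray_4_mid, tray_5_mid and peg_seat above 0.06 m), for 0.2 s.
2. every tray present sits flat on both pegs while the carriage is clamped at the loading stop (value of joint carriage below 0.006 m and value of joint clamp below 0.3 rad and x of tray_1_mid in the frame of peg_seat between -0.004 and 0.004 m and y of tray_1_mid in the frame of peg_seat between -0.004 and 0.004 m and z of tray_1_mid in the frame of peg_seat between 0.002 and 0.049 m and angle between the z axis of each of tray_1_mid, tray_2_mid, tray_3_mid, tray_4_mid, tray_5_mid and the z axis of peg_seat, either way round below 0.06 rad and angle between the y axis of each of tray_1_mid, tray_2_mid, tray_3_mid, tray_4_mid, tray_5_mid and the y axis of peg_seat, either way round below 0.06 rad and x of tray_2_mid in the frame of peg_seat between -0.004 and 0.004 m and y of tray_2_mid in the frame of peg_seat between -0.004 and 0.004 m and z of tray_2_mid in the frame of peg_seat between 0.002 and 0.049 m and x of tray_3_mid in the frame of peg_seat between -0.004 and 0.004 m and y of tray_3_mid in the frame of peg_seat between -0.004 and 0.004 m and z of tray_3_mid in the frame of peg_seat between 0.002 and 0.049 m and x of tray_4_mid in the frame of peg_seat between -0.004 and 0.004 m and y of tray_4_mid in the frame of peg_seat between -0.004 and 0.004 m and z of tray_4_mid in the frame of peg_seat between 0.002 and 0.049 m and x of tray_5_mid in the frame of peg_seat between -0.004 and 0.004 m and y of tray_5_mid in the frame of peg_seat between -0.004 and 0.004 m and z of tray_5_mid in the frame of peg_seat between 0.002 and 0.049 m), for 0.2 s.
At the end, for the whole second after the job is handed in: Carriage within 4 mm of the reading stop, clamp tightened (below 0.25 rad), every tray present flat on both pegs: centre within 4 mm of the pegs' middle, level and in line within 0.06 rad, 2 to 49 mm above the shoulders (value of joint carriage above 0.116 m and value of joint clamp below 0.25 rad and x of tray_1_mid in the frame of peg_seat between -0.004 and 0.004 m and y of tray_1_mid in the frame of peg_seat between -0.004 and 0.004 m and z of tray_1_mid in the frame of peg_seat between 0.002 and 0.049 m and angle between the z axis of each of tray_1_mid, tray_2_mid, tray_3_mid, tray_4_mid, tray_5_mid and the z axis of peg_seat, either way round below 0.06 rad and angle between the y axis of each of tray_1_mid, tray_2_mid, tray_3_mid, tray_4_mid, tray_5_mid and the y axis of peg_seat, either way round below 0.06 rad and x of tray_2_mid in the frame of peg_seat between -0.004 and 0.004 m and y of tray_2_mid in the frame of peg_seat between -0.004 and 0.004 m and z of tray_2_mid in the frame of peg_seat between 0.002 and 0.049 m and x of tray_3_mid in the frame of peg_seat between -0.004 and 0.004 m and y of tray_3_mid in the frame of peg_seat between -0.004 and 0.004 m and z of tray_3_mid in the frame of peg_seat between 0.002 and 0.049 m and x of tray_4_mid in the frame of peg_seat between -0.004 and 0.004 m and y of tray_4_mid in the frame of peg_seat between -0.004 and 0.004 m and z of tray_4_mid in the frame of peg_seat between 0.002 and 0.049 m and x of tray_5_mid in the frame of peg_seat between -0.004 and 0.004 m and y of tray_5_mid in the frame of peg_seat between -0.004 and 0.004 m and z of tray_5_mid in the frame of peg_seat between 0.002 and 0.049 m); the robot touches nothing.
It fails at once if the marker, the scissors or the timer is displaced by more than 3 cm (distance of any of marker_black, scissors, lab_timer from where it was at the start of the episode above 0.03 m).
Of tray_1, tray_2, tray_3, tray_4, tray_5 only 3 to 5 are there at a start; the rules pass over those that are not, and their reading is None.
At some moment in a run one of tray_1, tray_2, tray_3, tray_4, tray_5 may be knocked a few centimetres aside while the robot is not near it.
Once in a run the grip may slacken for a moment while it holds something.
It also fails if it takes over 210 s, if anything falls off the work surface, if the arm or the gripper's body presses on something with over 40 N, if the wrist force passes 120 N, or if a joint passes its speed limit or range.

### The arm

A 6-joint arm with a two-finger parallel gripper is mounted at the origin on a cart in front of the work surface, level with it; the furniture and walls round the work are solid. World frame = base frame: x ahead of the robot, y to its left, z up, the work surface at z = 0. Lengths are in mm, angles in degrees, forces in N, time in s.
With the tool pointing down it reaches from about 300 to 850 mm from the base axis. Payload 4.2 kg.
Tool frame: the origin (TCP) lies on the centre line of the jaws, within the pads' length; the fingertips stand 14 mm ahead of it and the grasp point (between the pads) lies 5 mm behind it; x points along the fingers, y is the direction in which the jaws open and shut, and the axes are right-handed (so a half turn about x gives the same grasp; the last joint's range is limited). The gripper opens to 91 mm and grips with 3 to 60 N. Pads are 32 mm wide; open, the fingers measure 118 mm over their backs; the gripper's body (76 mm by 178 mm) begins 60 mm behind the grasp point.
Start: joints at [69.328, 18.312, 89.639, -0, 72.044, -1.146], TCP at [192.191, 541.945, 227.976] pointing down, gripper open.
Joint ranges: [-177.97, 177.97], [-48.28, 115.42], [12.27, 149.76], [-77.06, 257.06], [2.81, 150.46], [-146.56, 146.56]. Speed limits (degrees/s): [147.25, 147.25, 180, 180, 180, 180].

### API

Orientations are given as [roll, pitch, yaw] about the fixed x, y, z axes, in that order (R = Rz(yaw) Ry(pitch) Rx(roll)).
In Python, from workcell import readout, optics, env gives the robot as it stands.
- The arm moves only by the shell command python3 -m creep 'ROWS' [OPENING] [FORCE]. ROWS is JSON, a list of rows, each an object with "translation": the shift along the world's x, y, z in cm, a list of three; "delta_rot": the turn, a rotation vector about the world's x, y, z in rad, a list of three. In form: [{"translation": [dx, dy, dz], "delta_rot": [rx, ry, rz]}, ...]. A call has 1 to 5 rows; each row shifts and turns the commanded pose from where the row before left it; what a row does not reach is not made up. A row lasts 1/12 s, in which the tool goes at most 41.7 mm and 7.16 degrees, less where a joint would pass 70% of its speed; a pose out of reach is approached as far as the arm can. A call with a gripper value outside its range is refused whole. OPENING is the gripper's target within -1 to 1 (fully open at 1, half-way at 0, shut at -1), set as the call begins (- or left out, the last holds). The fingers move at their own pace and stop on an object; FORCE is the grip in N (left out, the last holds). Time passes only in rows, so rows that do not move let the fingers close. It gives the time, the measured TCP pose, the force and the opening at its end, in the units of the state.
- readout.state(): the state, without advancing time (a new reading comes with each control period).
- optics.grab_frame(name): name is "scene" or "top"; returns (picture, depth): 384x512x3 uint8, red, green, blue; 384x512 float32, mm along the optical axis (not along the pixel's ray), 0 where there is no reading.
- optics.camera_params(name): a dict with "mtx" (3x3 intrinsics, pixels), "R" (3x3) and "t" (3): a world point X has camera coordinates R X + t. Camera axes: x right, y down, z forward; pixel columns grow to the right and rows downward; lengths in mm; the calibration is good to about 2 mm. A picture is of the moment at which its call begins. camera_params takes no time and is no camera call.
- env.job_done(): hands the job in, once; it reports no verdict.
The state is a dict: "time_s": time; "qpos": joint angles; "qvel": joint speeds; "effort": joint torques, N m; "ee_pos": TCP position; "ee_rot": TCP orientation; "force": force on the tool from outside, world axes, zero at the start; "torque": the same for the moment, N m; "gripper_width": finger opening in mm.
Only numpy, scipy, OpenCV 4.12 (cv2) and the standard library are available. Lean on these libraries where they do the work, as an engineer would, in place of code of your own. Each camera call takes 0.05 s, during which the arm holds its last target.

## Working session

There is one attempt and no reset: what is moved stays moved. The work goes in short steps, Python scripts to look and compute and a shell command to move; the robot and the scene stay as the last step left them, time stands still between calls to the robot, and variables do not carry over. Pictures are saved under pics/ and viewed, and the job is handed in when it is done.

```bash
ls; mkdir -p pics; python3 - <<'E'
from workcell import readout, optics
import cv2
print(readout.state())
for n in ("scene","top"):
    p,d=optics.grab_frame(n); cv2.imwrite(f"pics/{n}0.png",p[:,:,::-1]); c=optics.camera_params(n); print(n,c, (-c["R"].T@c["t"]))
E
```

```text
pics
{'time_s': 0.0, 'qpos': array([ 6.93275078e+01,  1.83506866e+01,  8.97069079e+01, -1.58568431e-04,
        7.20432323e+01, -1.14573739e+00]), 'qvel': array([-0.03968504, -0.0442988 , -0.07075818,  0.02354001, -0.01294813,
       -0.1020753 ]), 'effort': array([-2.11847124e-03, -4.12452614e+01, -2.31972653e+01,  7.26669305e-02,
        4.56707901e-02, -1.45392596e-04]), 'ee_pos': array([192.01961564, 541.47707864, 227.12642541]), 'ee_rot': array([ -91.06006766,   89.89917306, -110.58677348]), 'force': array([-0.82807903, -0.70674875, -0.20018062]), 'torque': array([-0.00362078,  0.00732234, -0.03368376]), 'gripper_width': 91.31637180946589}
scene {'mtx': array([[462.82690877,   0.        , 257.40084959],
       [  0.        , 462.82690877, 189.76905686],
       [  0.        ,   0.        ,   1.        ]]), 'R': array([[-0.64883611, -0.76086084, -0.01012332],
       [-0.53530096,  0.46586079, -0.70457547],
       [ 0.54079995, -0.45173498, -0.70955685]]), 't': array([ 604.0696316 ,  285.07928282, 1534.04222419])} [-285.06455433 1019.78620841 1295.46522606]
top {'mtx': array([[375.32162861,   0.        , 254.53407188],
       [  0.        , 375.32162861, 192.26488644],
       [  0.        ,   0.        ,   1.        ]]), 'R': array([[ 0.02861558, -0.99945817, -0.01626408],
       [-0.99023024, -0.02612243, -0.1369733 ],
       [ 0.13647422,  0.02002476, -0.99044121]]), 't': array([ 249.62610255,  606.32143608, 1027.12211717])} [ 453.07893559  244.76156028 1104.41386049]
```

View pics/scene0.png

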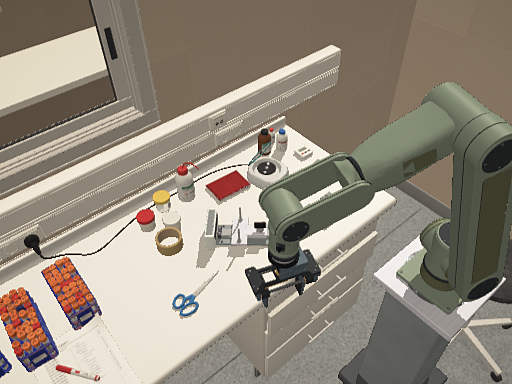

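View pics/top0.png

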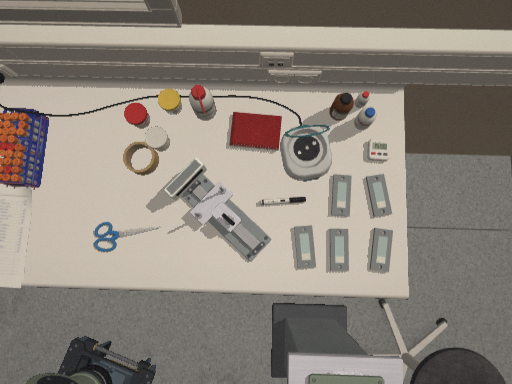

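The scene view is partly blocked by the arm. The top view shows five trays at about (340,195), (377,195), (304,247), (339,250) and (381,250). The reader runs from its head at (185,178) to (255,245), with the marker at (283,201), the scissors at (120,236) and the timer at (378,150).

```bash
cat > h.py <<'E'
import numpy as np, cv2
from workcell import readout, optics
def ray(cp,u,v,z):
    K,R,t=cp["mtx"],cp["R"],cp["t"]; d=R.T@np.linalg.solve(K,[u,v,1.]); c=-R.T@t
    return c+d*(z-c[2])/d[2]
def proj(cp,X):
    q=cp["mtx"]@(cp["R"]@np.array(X,float)+cp["t"]); return q[:2]/q[2]
def grab(n):
    p,d=optics.grab_frame(n); return p,d,optics.camera_params(n)
def crop(p,name,x0,y0,x1,y1,s):
    cv2.imwrite("pics/"+name,cv2.resize(p[y0:y1,x0:x1,::-1],None,fx=s,fy=s,interpolation=cv2.INTER_CUBIC))
def trays(p,cp,z=10.):
    """grey plates: returns list of (x,y,yaw of long axis deg, L, W, px)"""
    g=p.astype(int); v=g.mean(2)
    m=(v<200).astype(np.uint8)
    # only bench area
    m2=np.zeros_like(m); m2[90:292,28:402]=m[90:292,28:402]
    cs,_=cv2.findContours(m2,cv2.RETR_EXTERNAL,cv2.CHAIN_APPROX_NONE)
    out=[]
    for c in cs:
        if cv2.contourArea(c)<300: continue
        w=np.array([ray(cp,a,b,z)[:2] for a,b in c[:,0]+0.0],np.float32)
        (x,y),(a,b),th=cv2.minAreaRect(w)
        if a<b: a,b,th=b,a,th-90
        out.append((round(x,1),round(y,1),round((th+90)%180-90,1),round(a,1),round(b,1),tuple(c[:,0].mean(0).round())))
    return out
E
python3 - <<'E'
from h import *
p,d,cp=grab("top")
crop(p,"z1.png",160,150,290,270,5)
crop(p,"z2.png",280,160,410,280,5)
for t in trays(p,cp): print(t)
E
```

```text
(614.5, 396.9, -88.8, 1145.6, 604.8, (np.float64(214.0), np.float64(190.0)))
```

View pics/z1.png

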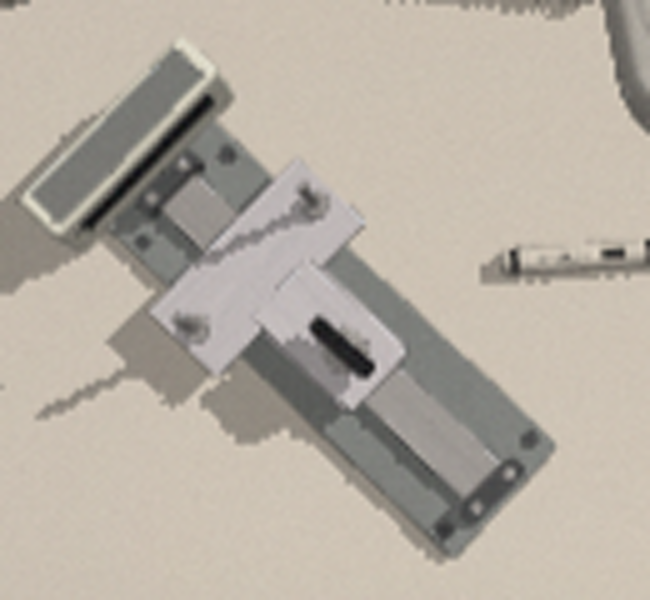

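View pics/z2.png

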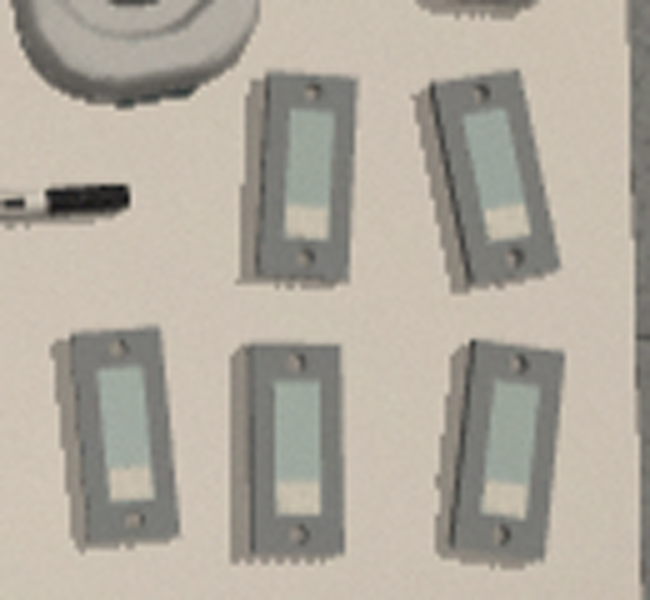

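The zooms show the clamp bar at crop (342,347), in line with the rail and so tight. The peg shoulders are at (315,205) and (190,328), and all five trays lie flat with clear holes. Next I measure them.

```bash
cat >> h.py <<'E'
def trays(p,cp,z=10.,box=(285,160,402,285),vmax=190):
    b=cv2.GaussianBlur(p,(3,3),0).astype(int)
    m=((b[:,:,0]-b[:,:,2])<10)
    k=np.zeros(m.shape,np.uint8); x0,y0,x1,y1=box; k[y0:y1,x0:x1]=m[y0:y1,x0:x1]
    k=cv2.morphologyEx(k,cv2.MORPH_OPEN,np.ones((3,3),np.uint8))
    cs,_=cv2.findContours(k,cv2.RETR_EXTERNAL,cv2.CHAIN_APPROX_NONE)
    out=[]
    for c in cs:
        if cv2.contourArea(c)<300: continue
        w=np.array([ray(cp,a,b_,z)[:2] for a,b_ in c[:,0]],np.float32)
        (x,y),(a,bb),th=cv2.minAreaRect(w)
        if a<bb: a,bb,th=bb,a,th-90
        out.append((round(x,1),round(y,1),round((th+90)%180-90,1),round(a,1),round(bb,1),tuple(c[:,0].mean(0).round(1).tolist())))
    return out
E
python3 - <<'E'
from h import *
p,d,cp=grab("top")
for t in trays(p,cp): print(t)
g=p.astype(int)
m=(g.max(2)<70); k=np.zeros(m.shape,np.uint8); k[200:235,215:240]=m[200:235,215:240]
cs,_=cv2.findContours(k,cv2.RETR_EXTERNAL,cv2.CHAIN_APPROX_NONE)
for c in cs:
    if len(c)<6: continue
    r=cv2.minAreaRect(c); print("bar px",r, "mean",c[:,0].mean(0))
    w=np.array([ray(cp,a,b,73)[:2] for a,b in c[:,0]],np.float32); print(cv2.minAreaRect(w), w.mean(0))
f=lambda x,y,z:ray(cp,160+(x-2)/5,150+(y-2)/5,z)[:2].round(1)
print("deck",[f(x,y,32) for x,y in((297,160),(365,222),(217,373),(150,307))])
print("base",[f(x,y,10) for x,y in((553,447),(450,558))])
print("shoulder",f(318,205,40),f(190,328,40))
print("rail edges",f(455,505,12),f(340,395,12),f(500,455,20),f(405,360,20))
print("screws on base", f(530,438,10),f(445,527,10),f(228,153,10),f(143,243,10))
print("stop screws", f(511,470,15),f(477,509,15),f(183,163,15),f(152,199,15))
print(np.round(d[[195,195,247,250,250],[340,377,304,339,381]]), d[219,228])
E
```

```text
(447.9, -99.7, -6.7, 117.5, 53.3, (380.8, 248.6))
(444.7, 20.8, 1.4, 116.7, 51.5, (338.5, 248.2))
(449.8, 119.2, 5.8, 117.9, 50.9, (304.3, 247.0))
(605.7, -95.1, 10.1, 116.5, 53.8, (378.7, 196.9))
(603.2, 14.4, -3.2, 118.6, 51.9, (340.6, 196.1))
bar px ((227.8770294189453, 219.14752197265625), (14.340131759643555, 3.456996202468872), 39.80556869506836) mean [227.69230769 219.03846154]
((518.6732177734375, 336.80926513671875), (39.679954528808594, 9.46435546875), 52.0982780456543) [518.9457 337.3161]
deck [array([629.3, 370.4]), array([594.1, 329.6]), array([504.9, 411. ]), array([541.6, 451.4])]
base [array([468.7, 217.7]), array([403.7, 275.3])]
shoulder [602.2 356.3] [529.6 426.4]
rail edges [433.9 273.3] [495.1 342. ] [463.1 248.2] [516.  304.5]
screws on base [473.5 231.1] [421.2 278.7] [636.1 414.1] [581.1 461.8]
stop screws [454.8 241.6] [432.1 260.6] [628.6 439.6] [606.7 456.9]
[1100. 1096. 1082. 1077. 1076.] 1033.6375
```

```bash
cat >> h.py <<'E'
from scipy.spatial.transform import Rotation as Ro
def st(tgt=None,jaw=None):
    """state; remaining shift in cm and turn (rotvec) to get tool down with jaw axis at yaw 'jaw' (mod 180)"""
    s=readout.state(); R=Ro.from_euler("xyz",s["ee_rot"],degrees=True)
    M=R.as_matrix(); jy=np.degrees(np.arctan2(M[1,1],M[0,1]))
    print("t",round(s["time_s"],2),"pos",s["ee_pos"].round(1),"jawyaw",round(jy,2),"x-axis",M[:,0].round(3),"F",s["force"].round(1),"T",s["torque"].round(2),"w",round(s["gripper_width"],1),"q",s["qpos"].round(1))
    if tgt is not None: print("  shift cm",((np.array(tgt)-s["ee_pos"])/10).round(2))
    if jaw is not None:
        best=[]
        for k in (0,180):
            a=np.radians(jaw+k); y=np.array([np.cos(a),np.sin(a),0]); x=np.array([0,0,-1.]); D=np.column_stack([x,y,np.cross(x,y)])
            rv=(Ro.from_matrix(D)*R.inv()).as_rotvec(); best.append(rv.round(4))
        print("  rotvec options",best)
E
python3 -c "
from h import *
st([518.8,337,130],138.5)"
```

```text
t 0.2 pos [192.1 541.7 227.4] jawyaw 70.47 x-axis [-0.    -0.001 -1.   ] F [-0.5 -0.  -0.4] T [0.01 0.01 0.01] w 91.4 q [69.3 18.3 89.7 -0.  72.  -1.1]
  shift cm [ 32.67 -20.47  -9.74]
  rotvec options [array([1.1000e-03, 3.0000e-04, 1.1873e+00]), array([ 3.0000e-04, -1.2000e-03, -1.9543e+00])]
```

```bash
R='{"translation":[2.04,-1.28,-0.3],"delta_rot":[0,0,-0.122]}'; echo skip >/dev/null
python3 -m creep '[{"translation":[2.04,-1.28,-0.3],"delta_rot":[0,0,-0.122]},{"translation":[2.04,-1.28,-0.3],"delta_rot":[0,0,-0.122]},{"translation":[2.04,-1.28,-0.3],"delta_rot":[0,0,-0.122]},{"translation":[2.04,-1.28,-0.3],"delta_rot":[0,0,-0.122]},{"translation":[2.04,-1.28,-0.3],"delta_rot":[0,0,-0.122]}]' -0.2 20
python3 -m creep '[{"translation":[2.04,-1.28,-0.3],"delta_rot":[0,0,-0.122]},{"translation":[2.04,-1.28,-0.3],"delta_rot":[0,0,-0.122]},{"translation":[2.04,-1.28,-0.3],"delta_rot":[0,0,-0.122]},{"translation":[2.04,-1.28,-0.3],"delta_rot":[0,0,-0.122]},{"translation":[2.04,-1.28,-0.3],"delta_rot":[0,0,-0.122]}]'
python3 -m creep '[{"translation":[2.04,-1.28,-0.3],"delta_rot":[0,0,-0.122]},{"translation":[2.04,-1.28,-0.3],"delta_rot":[0,0,-0.122]},{"translation":[2.04,-1.28,-0.3],"delta_rot":[0,0,-0.122]},{"translation":[2.04,-1.28,-0.3],"delta_rot":[0,0,-0.122]},{"translation":[2.04,-1.28,-0.3],"delta_rot":[0,0,-0.122]}]'
python3 -m creep '[{"translation":[2.04,-1.28,-0.3],"delta_rot":[0,0,-0.122]},{"translation":[0,0,0],"delta_rot":[0,0,0]},{"translation":[0,0,0],"delta_rot":[0,0,0]}]'
python3 -c "
from h import *
st([518.8,337,55],138.5)"
```

```text
time_s: 0.62
ee_pos: [294.9, 477.2, 212.7]
ee_rot: [-59.1, 90.0, -113.9]
force: [0.4, 0.3, -0.3]
gripper_width: 60.8
time_s: 1.03
ee_pos: [397.0, 413.1, 197.6]
ee_rot: [-41.3, 90.0, -131.1]
force: [-0.3, 0.6, -0.2]
gripper_width: 36.7
time_s: 1.45
ee_pos: [499.0, 349.2, 182.6]
ee_rot: [-18.5, 90.0, -143.2]
force: [-0.4, 0.0, 0.8]
gripper_width: 36.8
time_s: 1.7
ee_pos: [519.1, 336.4, 179.3]
ee_rot: [-26.5, 89.9, -157.9]
force: [-0.4, 0.8, 0.0]
gripper_width: 36.5
t 1.7 pos [519.1 336.4 179.3] jawyaw -41.42 x-axis [-0.001 -0.    -1.   ] F [-0.4  0.8  0. ] T [-0.07  0.08  0.02] w 36.5 q [31.9 24.1 87.9  0.  68.1 73.3]
  shift cm [ -0.03   0.06 -12.43]
  rotvec options [array([1.9000e-03, 8.0000e-04, 3.1401e+00]), array([ 0.0005, -0.0012, -0.0014])]
```

```bash

python3 -m creep '[{"translation":[0,0.03,-3],"delta_rot":[0,0,0]},{"translation":[0,0.03,-3],"delta_rot":[0,0,0]},{"translation":[0,0,-3],"delta_rot":[0,0,0]},{"translation":[0,0,-2],"delta_rot":[0,0,0]},{"translation":[0,0,-1.4],"delta_rot":[0,0,0]}]'
python3 -m creep '[{"translation":[0,0,0],"delta_rot":[0,0,0]},{"translation":[0,0,0],"delta_rot":[0,0,0]}]'
python3 - <<'E'
from h import *
st()
p,d,cp=grab("scene"); crop(p,"s1.png",170,170,330,290,5)
E
```

```text
time_s: 2.12
ee_pos: [516.2, 337.8, 53.6]
ee_rot: [-21.3, 89.8, -152.6]
force: [0.1, -0.0, 0.2]
gripper_width: 36.2
time_s: 2.28
ee_pos: [517.6, 338.2, 55.7]
ee_rot: [-23.3, 89.9, -154.5]
force: [0.9, -0.1, 0.5]
gripper_width: 36.5
t 2.28 pos [517.6 338.2  55.7] jawyaw -41.26 x-axis [-0.001 -0.001 -1.   ] F [ 0.9 -0.1  0.5] T [-0.1   0.09 -0.01] w 36.5 q [32.1 30.6 96.5  0.  52.9 73.3]
```

View pics/s1.png

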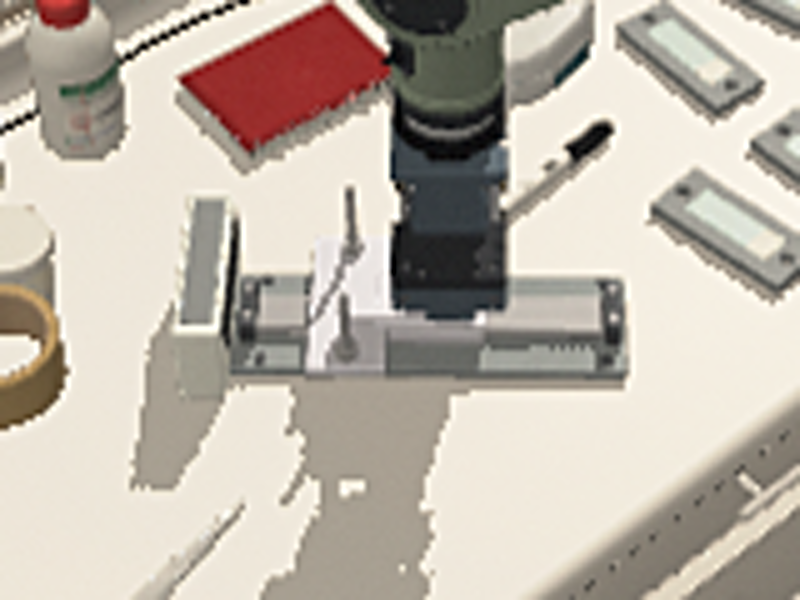

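The scene view shows the hand over the knob at about crop (450,270), with the pegs and tray clear of it. Closing on the bar.

```bash

python3 -m creep '[{"translation":[0,0,0],"delta_rot":[0,0,0]},{"translation":[0,0,0],"delta_rot":[0,0,0]},{"translation":[0,0,0],"delta_rot":[0,0,0]},{"translation":[0,0,0],"delta_rot":[0,0,0]},{"translation":[0,0,0],"delta_rot":[0,0,0]}]' -1 25
python3 -c "
from h import *
st()"
```

```text
time_s: 2.75
ee_pos: [520.0, 337.9, 57.5]
ee_rot: [148.8, 89.8, 17.4]
force: [2.7, -2.5, 5.6]
gripper_width: 24.3
t 2.75 pos [520.  337.9  57.5] jawyaw -41.36 x-axis [ 0.003  0.001 -1.   ] F [ 2.7 -2.5  5.6] T [-0.55 -0.29  0.03] w 24.3 q [32.  30.5 96.4 -0.1 52.8 73.4]
```

```bash

python3 -m creep '[{"translation":[0,0,0],"delta_rot":[0,0,0]},{"translation":[0,0,0],"delta_rot":[0,0,0]},{"translation":[0,0,0],"delta_rot":[0,0,0]}]'
python3 - <<'E'
from h import *
st()
p,d,cp=grab("scene"); crop(p,"s2.png",170,170,330,290,5)
p,d,cp=grab("top"); crop(p,"t2.png",160,150,290,270,5)
E
```

```text
time_s: 3.0
ee_pos: [520.0, 337.9, 57.5]
ee_rot: [148.9, 89.8, 17.6]
force: [2.6, -2.3, 6.4]
gripper_width: 24.1
t 3.0 pos [520.  337.9  57.5] jawyaw -41.36 x-axis [ 0.003  0.001 -1.   ] F [ 2.6 -2.3  6.4] T [-0.56 -0.41  0.05] w 24.1 q [32.  30.6 96.4 -0.1 52.9 73.4]
```

View pics/s2.png

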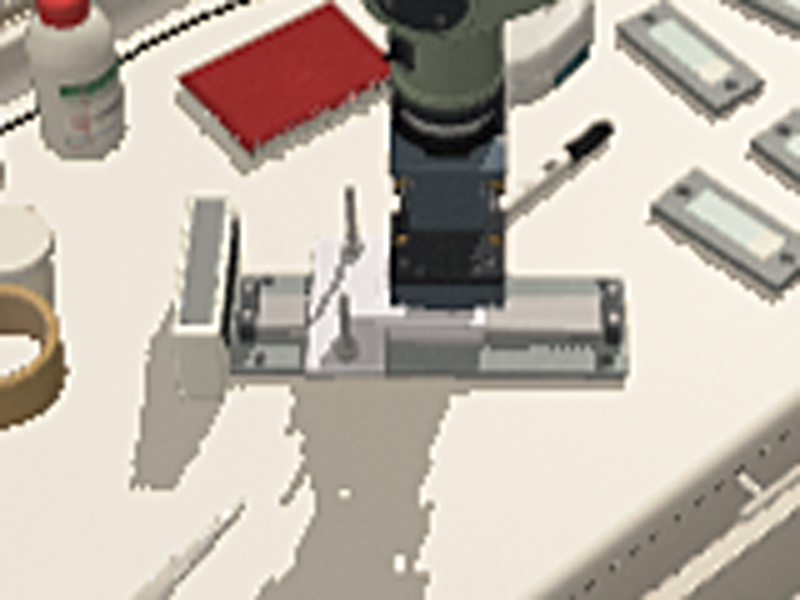

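View pics/t2.png

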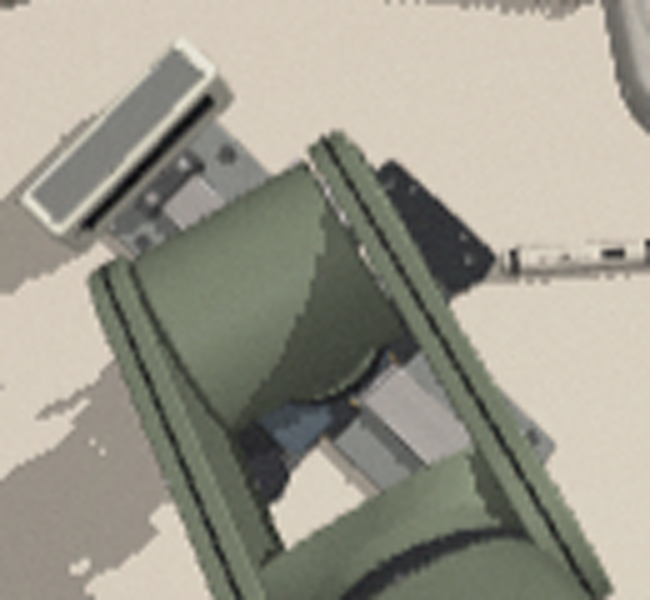

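The jaws stopped at 24 mm with an upward force, so the fingertips probably move forward as they close and are resting on the block. I'll raise a little and look at the width.

```bash

python3 -m creep '[{"translation":[0,0,0.4],"delta_rot":[0,0,0]},{"translation":[0,0,0.4],"delta_rot":[0,0,0]},{"translation":[0,0,0.2],"delta_rot":[0,0,0]},{"translation":[0,0,0],"delta_rot":[0,0,0]},{"translation":[0,0,0],"delta_rot":[0,0,0]}]'
python3 -c "
from h import *
st()"
```

```text
time_s: 3.52
ee_pos: [516.1, 333.8, 59.7]
ee_rot: [-1.1, 89.3, -132.4]
force: [7.4, -5.2, -26.1]
gripper_width: 22.8
t 3.52 pos [516.1 333.8  59.7] jawyaw -41.32 x-axis [-0.008 -0.009 -1.   ] F [  7.4  -5.2 -26.1] T [-1.05 -1.18 -0.  ] w 22.8 q [31.9 30.4 96.4 -0.2 53.9 73.4]
```

It resists lifting, so the jaws are probably holding a hub of about 23 mm under the bar. I'll open, go higher and grip the bar itself.

```bash

python3 -m creep '[{"translation":[0,0,0],"delta_rot":[0,0,0]},{"translation":[0,0,0],"delta_rot":[0,0,0]},{"translation":[0,0,0.2],"delta_rot":[0,0,0]},{"translation":[0,0,0],"delta_rot":[0,0,0]}]' -0.2
python3 -c "
from h import *
st([518.8,337,67],138.5)"
```

```text
time_s: 3.85
ee_pos: [518.8, 338.5, 69.1]
ee_rot: [-173.2, 89.9, 55.4]
force: [0.1, 0.6, -0.6]
gripper_width: 36.4
t 3.85 pos [518.8 338.5  69.1] jawyaw -41.38 x-axis [ 0.001  0.002 -1.   ] F [ 0.1  0.6 -0.6] T [-0.05  0.09  0.07] w 36.4 q [32.  29.8 95.8  0.1 54.3 73.4]
  shift cm [ 0.   -0.15 -0.21]
  rotvec options [array([-1.7000e-03, -2.4000e-03,  3.1394e+00]), array([-0.0016,  0.0011, -0.0021])]
```

```bash

python3 -m creep '[{"translation":[0,0,0],"delta_rot":[0,0,0]},{"translation":[0,0,0],"delta_rot":[0,0,0]},{"translation":[0,0,0],"delta_rot":[0,0,0]},{"translation":[0,0,0],"delta_rot":[0,0,0]},{"translation":[0,0,0],"delta_rot":[0,0,0]}]' -1
python3 -m creep '[{"translation":[0,0,0],"delta_rot":[0,0,0]},{"translation":[0,0,0],"delta_rot":[0,0,0]}]'
python3 -c "
from h import *
st([518.8,337,67],138.5)"
```

```text
time_s: 4.27
ee_pos: [519.4, 337.3, 68.4]
ee_rot: [110.6, 89.9, -20.7]
force: [1.6, -2.8, 0.9]
gripper_width: 11.2
time_s: 4.43
ee_pos: [519.4, 337.3, 68.3]
ee_rot: [112.8, 89.9, -18.6]
force: [2.7, -2.8, 2.1]
gripper_width: 11.0
t 4.43 pos [519.4 337.3  68.3] jawyaw -41.35 x-axis [ 0.002 -0.001 -1.   ] F [ 2.7 -2.8  2.1] T [-0.71 -0.37  0.16] w 11.0 q [32.  29.9 95.8 -0.1 54.3 73.4]
  shift cm [-0.06 -0.03 -0.13]
  rotvec options [array([-2.5000e-03,  8.0000e-04,  3.1389e+00]), array([ 0.0005,  0.0016, -0.0027])]
```

```bash

python3 -m creep '[{"translation":[0,0,0],"delta_rot":[0,0,0.1]},{"translation":[0,0,0],"delta_rot":[0,0,0.1]},{"translation":[0,0,0],"delta_rot":[0,0,0.1]},{"translation":[0,0,0],"delta_rot":[0,0,0.1]},{"translation":[0,0,0],"delta_rot":[0,0,0.1]}]'
python3 -m creep '[{"translation":[0,0,0],"delta_rot":[0,0,0.1]},{"translation":[0,0,0],"delta_rot":[0,0,0.1]},{"translation":[0,0,0],"delta_rot":[0,0,0.1]},{"translation":[0,0,0],"delta_rot":[0,0,0.1]},{"translation":[0,0,0],"delta_rot":[0,0,0.1]}]'
python3 -c "
from h import *
st()"
```

```text
time_s: 4.85
ee_pos: [517.2, 338.6, 68.3]
ee_rot: [-111.3, 89.8, 146.1]
force: [-3.1, 1.5, 4.3]
gripper_width: 11.1
time_s: 5.27
ee_pos: [515.7, 339.8, 68.3]
ee_rot: [-138.5, 89.6, 147.6]
force: [-6.5, 5.7, 6.7]
gripper_width: 10.5
t 5.27 pos [515.7 339.8  68.3] jawyaw 16.06 x-axis [-0.006  0.004 -1.   ] F [-6.5  5.7  6.7] T [ 0.76  1.31 -0.17] w 10.5 q [32.1 29.8 95.9  0.4 54.5 15.8]
```

```bash

python3 -m creep '[{"translation":[-0.66,-0.75,0],"delta_rot":[0,0,0]},{"translation":[-0.66,-0.75,0],"delta_rot":[0,0,0]},{"translation":[-0.66,-0.75,0],"delta_rot":[0,0,0]},{"translation":[-0.66,-0.75,0],"delta_rot":[0,0,0]},{"translation":[0,0,0],"delta_rot":[0,0,0]}]'
python3 -m creep '[{"translation":[-0.33,-0.37,0],"delta_rot":[0,0,0]},{"translation":[-0.33,-0.37,0],"delta_rot":[0,0,0]},{"translation":[-0.33,-0.37,0],"delta_rot":[0,0,0]},{"translation":[-0.33,-0.37,0],"delta_rot":[0,0,0]},{"translation":[0,0,0],"delta_rot":[0,0,0]}]'
python3 - <<'E'
from h import *
st()
p,d,cp=grab("scene"); crop(p,"s3.png",170,170,330,290,5)
E
```

```text
time_s: 5.68
ee_pos: [488.1, 308.6, 68.3]
ee_rot: [-125.3, 89.6, 160.5]
force: [-7.2, 5.1, 4.5]
gripper_width: 10.7
time_s: 6.1
ee_pos: [475.6, 294.5, 68.3]
ee_rot: [-135.3, 89.6, 150.5]
force: [-7.7, 4.7, 5.9]
gripper_width: 10.9
t 6.1 pos [475.6 294.5  68.3] jawyaw 15.79 x-axis [-0.006  0.003 -1.   ] F [-7.7  4.7  5.9] T [0.86 1.41 0.04] w 10.9 q [ 30.4  25.5 104.    0.4  50.7  14.3]
```

View pics/s3.png

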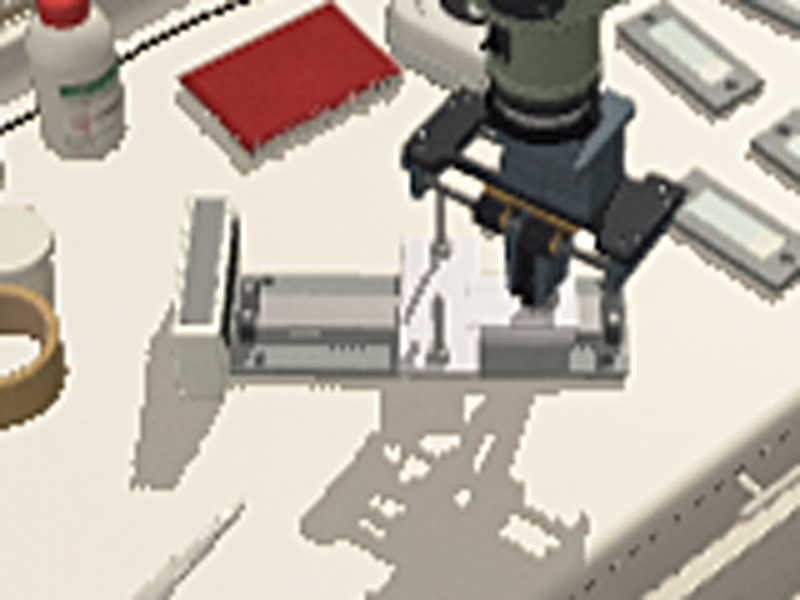

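```bash

python3 -m creep '[{"translation":[-0.33,-0.37,0],"delta_rot":[0,0,0]},{"translation":[-0.33,-0.37,0],"delta_rot":[0,0,0]},{"translation":[-0.33,-0.37,0],"delta_rot":[0,0,0]},{"translation":[0,0,0],"delta_rot":[0,0,0]}]'
python3 -m creep '[{"translation":[-0.2,-0.22,0],"delta_rot":[0,0,0]},{"translation":[-0.2,-0.22,0],"delta_rot":[0,0,0]},{"translation":[0,0,0],"delta_rot":[0,0,0]},{"translation":[0,0,0],"delta_rot":[0,0,0]}]'
python3 -c "
from h import *
st()"
```

```text
time_s: 6.48
ee_pos: [465.8, 283.4, 68.3]
ee_rot: [-135.1, 89.6, 150.7]
force: [-7.2, 5.2, 6.3]
gripper_width: 10.7
time_s: 6.82
ee_pos: [463.4, 280.7, 68.4]
ee_rot: [-173.4, 89.6, 112.3]
force: [-4.7, 10.1, 2.9]
gripper_width: 10.7
t 6.82 pos [463.4 280.7  68.4] jawyaw 15.75 x-axis [-0.003  0.006 -1.   ] F [-4.7 10.1  2.9] T [1.61 1.02 0.05] w 10.7 q [ 29.8  24.1 106.6   0.5  49.3  13.7]
```

It has reached the stop: the shift stalled and there is a back-force along the rail. Tightening now.

```bash

python3 -m creep '[{"translation":[0,0,0],"delta_rot":[0,0,-0.1]},{"translation":[0,0,0],"delta_rot":[0,0,-0.1]},{"translation":[0,0,0],"delta_rot":[0,0,-0.1]},{"translation":[0,0,0],"delta_rot":[0,0,-0.1]},{"translation":[0,0,0],"delta_rot":[0,0,-0.1]}]'
python3 -m creep '[{"translation":[0,0,0],"delta_rot":[0,0,-0.1]},{"translation":[0,0,0],"delta_rot":[0,0,-0.1]},{"translation":[0,0,0],"delta_rot":[0,0,-0.1]},{"translation":[0,0,0],"delta_rot":[0,0,-0.1]},{"translation":[0,0,0],"delta_rot":[0,0,-0.1]}]'
python3 -m creep '[{"translation":[0,0,0],"delta_rot":[0,0,-0.02]},{"translation":[0,0,0],"delta_rot":[0,0,-0.02]},{"translation":[0,0,0],"delta_rot":[0,0,0]}]'
python3 -c "
from h import *
st()"
```

```text
time_s: 7.23
ee_pos: [466.0, 280.9, 68.4]
ee_rot: [169.1, 89.6, 66.0]
force: [1.9, 8.0, -2.7]
gripper_width: 10.7
time_s: 7.65
ee_pos: [468.3, 279.7, 68.4]
ee_rot: [163.8, 89.5, 32.2]
force: [7.6, 2.2, -5.2]
gripper_width: 10.7
time_s: 7.9
ee_pos: [468.4, 279.7, 68.5]
ee_rot: [163.3, 89.5, 29.7]
force: [7.9, 2.6, -4.7]
gripper_width: 11.0
t 7.9 pos [468.4 279.7  68.5] jawyaw -43.59 x-axis [ 0.008  0.004 -1.   ] F [ 7.9  2.6 -4.7] T [ 0.47 -1.23  0.61] w 11.0 q [ 29.6  24.1 106.4   0.   49.   73.2]
```

```bash

python3 -m creep '[{"translation":[0,0,0],"delta_rot":[0,0,0]},{"translation":[0,0,0],"delta_rot":[0,0,0]},{"translation":[0,0,0.5],"delta_rot":[0,0,0]},{"translation":[0,0,2],"delta_rot":[0,0,0]},{"translation":[0,0,3],"delta_rot":[0,0,0]}]' 0.0
python3 -m creep '[{"translation":[-0.1,-1,1],"delta_rot":[0,0,0.119]},{"translation":[-0.1,-1,1],"delta_rot":[0,0,0.119]},{"translation":[-0.1,-1,1],"delta_rot":[0,0,0.119]},{"translation":[-0.1,-1,0],"delta_rot":[0,0,0.119]},{"translation":[-0.1,-1,0],"delta_rot":[0,0,0.119]}]' 0.7
python3 -m creep '[{"translation":[-0.1,-1,0],"delta_rot":[0,0,0.119]},{"translation":[-0.1,-1,0],"delta_rot":[0,0,0.119]},{"translation":[-0.1,-1,0],"delta_rot":[0,0,0.119]},{"translation":[-0.1,-1,0],"delta_rot":[0,0,0.119]},{"translation":[-0.1,-1,0],"delta_rot":[0,0,0.119]}]'
python3 -m creep '[{"translation":[-0.1,-1,0],"delta_rot":[0,0,0.119]},{"translation":[-0.1,-1,0],"delta_rot":[0,0,0.119]},{"translation":[-0.1,-1,0],"delta_rot":[0,0,0.119]},{"translation":[-0.1,-1,0],"delta_rot":[0,0,0.119]},{"translation":[-0.1,-1,0],"delta_rot":[0,0,0.119]}]'
python3 -m creep '[{"translation":[-0.1,-1,0],"delta_rot":[0,0,0.119]},{"translation":[0,0,0],"delta_rot":[0,0,0.119]},{"translation":[0,0,0],"delta_rot":[0,0,0.119]},{"translation":[0,0,0],"delta_rot":[0,0,0.119]},{"translation":[0,0,0],"delta_rot":[0,0,0.1]}]'
python3 - <<'E'
from h import *
st([449.8,119.2,60],95.8)
p,d,cp=grab("top"); crop(p,"t4.png",160,150,290,270,6); cv2.imwrite("pics/t4f.png",p[:,:,::-1])
for t in trays(p,cp): print(t)
p,d,cp=grab("scene"); crop(p,"s4.png",190,180,310,260,6)
E
```

```text
time_s: 8.32
ee_pos: [462.6, 276.4, 121.2]
ee_rot: [-20.7, 89.6, -154.4]
force: [-0.0, 0.3, -0.8]
gripper_width: 42.0
time_s: 8.73
ee_pos: [459.7, 227.2, 154.0]
ee_rot: [157.4, 89.9, 58.2]
force: [-0.2, -0.1, -0.2]
gripper_width: 75.3
time_s: 9.15
ee_pos: [454.3, 177.0, 153.2]
ee_rot: [-137.1, 89.9, 157.8]
force: [-1.0, 0.1, -0.0]
gripper_width: 77.4
time_s: 9.57
ee_pos: [449.3, 127.1, 153.2]
ee_rot: [-177.5, 89.9, 151.4]
force: [0.8, 0.0, 0.4]
gripper_width: 77.6
time_s: 9.98
ee_pos: [448.4, 117.5, 153.2]
ee_rot: [145.2, 89.9, 147.1]
force: [0.3, 0.1, 0.7]
gripper_width: 77.2
t 9.98 pos [448.4 117.5 153.2] jawyaw 91.9 x-axis [-0.001  0.001 -1.   ] F [0.3 0.1 0.7] T [-0.02 -0.   -0.03] w 77.2 q [ 1.320e+01  1.210e+01  1.101e+02  1.000e-01  5.780e+01 -7.870e+01]
  shift cm [ 0.14  0.17 -9.32]
  rotvec options [array([-0.0005, -0.0009,  0.0681]), array([-1.4000e-03,  8.0000e-04, -3.0735e+00])]
(424.5, 134.5, 5.0, 165.7, 82.5, (300.6, 251.4))
(443.5, -37.5, 80.8, 178.3, 173.5, (359.2, 259.1))
(606.0, -94.8, 10.5, 117.0, 52.6, (378.7, 197.0))
(602.8, 14.5, -3.7, 117.8, 51.2, (340.7, 197.0))
```

View pics/t4.png

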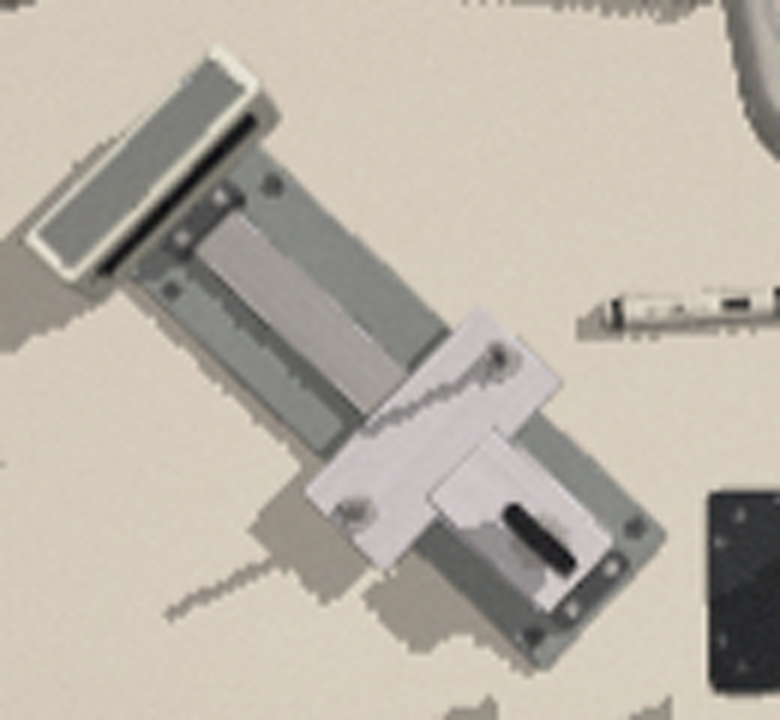

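View pics/s4.png

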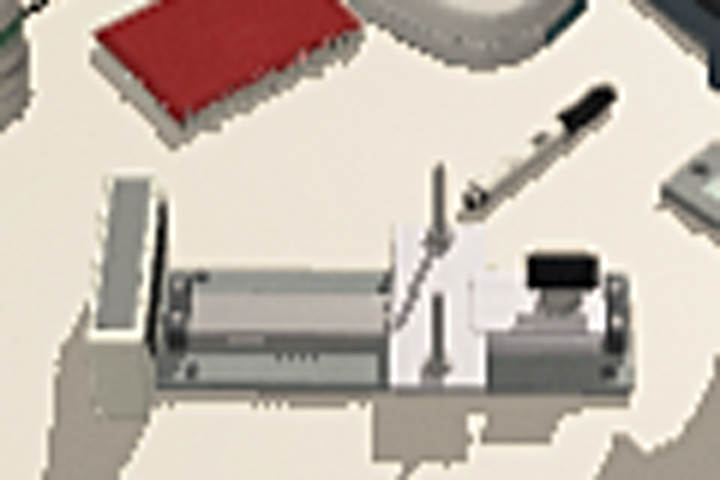

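The carriage stands at the loading stop, with the block against the stop screws at t4 crop (612,567), and the bar is in line with the rail. Next I locate the pegs from both views.

```bash
python3 - <<'E'
from h import *
p=cv2.imread("pics/t4f.png")[:,:,::-1]; cp=optics.camera_params("top"); cs=optics.camera_params("scene")
f=lambda x,y,z:ray(cp,160+(x-2.5)/6,150+(y-2.5)/6,z)[:2]
g=lambda x,y,z:ray(cs,190+(x-2.5)/6,180+(y-2.5)/6,z)[:2]
D=[f(x,y,32) for x,y in((478,308),(563,382),(382,572),(305,493))]
print("deck",np.round(D,1),np.mean(D,0))
P=[f(503,362,42),f(355,517,42)]; print("top shoulder",np.round(P,1),np.mean(P,0), "dist",np.linalg.norm(P[0]-P[1]), np.degrees(np.arctan2(*(P[1]-P[0])[::-1])))
P=[g(439,163,99),g(438,292,99)]; print("scene tip",np.round(P,1),np.mean(P,0),np.linalg.norm(P[0]-P[1]),np.degrees(np.arctan2(*(P[1]-P[0])[::-1])))
P=[g(437,242,40),g(437,370,40)]; print("scene shoulder",np.round(P,1),np.mean(P,0),np.linalg.norm(P[0]-P[1]))
print("bar",f(540,538,73), g(563,262,73))
# mask of deck
b=cv2.GaussianBlur(p,(3,3),0).astype(int); m=((b[:,:,0]-b[:,:,2]<8)&(b.mean(2)>165)).astype(np.uint8); k=np.zeros_like(m);k[190:260,205:265]=m[190:260,205:265]
cv2.imwrite("pics/m4.png",cv2.resize(k[150:270,160:290]*255,None,fx=5,fy=5,interpolation=0))
E
```

```text
deck [[574.6 309.7]
 [540.1 267.9]
 [447.9 350.8]
 [484.  388.9]] [511.66727999 329.30622536]
top shoulder [[548.  296.4]
 [473.2 363.5]] [510.61049166 329.93150604] dist 100.5371915075301 138.11351607402193
scene tip [[550.5 298.5]
 [476.5 363.3]] [513.52057911 330.88453811] 98.36759070253602 138.7503794223256
scene shoulder [[543.9 305.9]
 [470.5 369.5]] [507.18711791 337.70531598] 97.19691215820905
bar [465.50202603 275.41410363] [462.7863753  279.64761751]
```

View pics/m4.png

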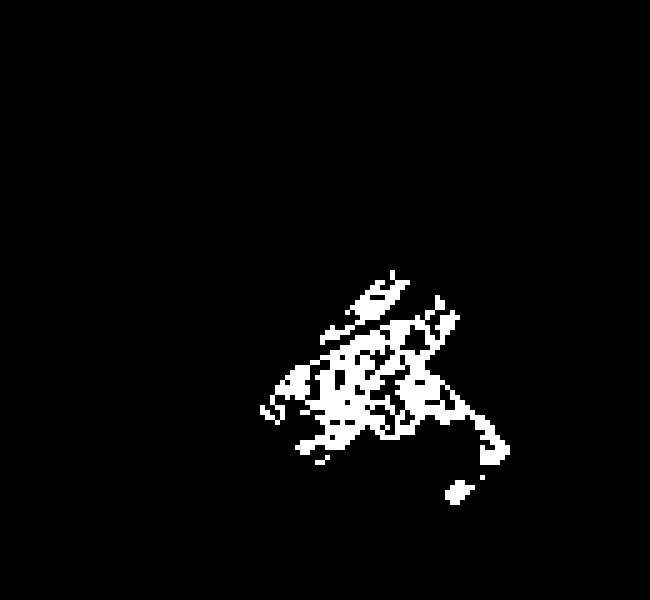

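```bash

python3 -m creep '[{"translation":[0.07,0.08,-3],"delta_rot":[0,0,0.034]},{"translation":[0.07,0.08,-4],"delta_rot":[0,0,0.034]},{"translation":[0,0,-3],"delta_rot":[0,0,0]},{"translation":[0,0,-2],"delta_rot":[0,0,0]},{"translation":[0,0,0],"delta_rot":[0,0,0]}]'
python3 -m creep '[{"translation":[0,0,-1],"delta_rot":[0,0,0]},{"translation":[0,0,-0.5],"delta_rot":[0,0,0]},{"translation":[0,0,0],"delta_rot":[0,0,0]},{"translation":[0,0,0],"delta_rot":[0,0,0]}]'
python3 -c "
from h import *
st([449.8,119.2,16],95.8)"
```

```text
time_s: 10.5
ee_pos: [447.1, 118.4, 29.7]
ee_rot: [-174.4, 89.5, -169.1]
force: [-1.1, 0.4, 0.5]
gripper_width: 77.3
time_s: 10.83
ee_pos: [450.9, 119.2, 18.8]
ee_rot: [16.9, 89.9, 22.4]
force: [-1.4, 0.2, 0.7]
gripper_width: 77.8
t 10.83 pos [450.9 119.2  18.8] jawyaw 95.46 x-axis [ 0.001  0.    -1.   ] F [-1.4  0.2  0.7] T [ 0.05 -0.    0.01] w 77.8 q [ 13.4  22.9 119.3   0.   37.7 -82.1]
  shift cm [-0.11 -0.   -0.28]
  rotvec options [array([-0.0004,  0.001 ,  0.0059]), array([ 1.6000e-03,  7.0000e-04, -3.1357e+00])]
```

```bash

python3 -m creep '[{"translation":[-0.05,0,-0.15],"delta_rot":[0,0,0.006]},{"translation":[-0.05,0,-0.1],"delta_rot":[0,0,0]},{"translation":[0,0,0],"delta_rot":[0,0,0]}]'
python3 -m creep '[{"translation":[0,0,0],"delta_rot":[0,0,0]},{"translation":[0,0,0],"delta_rot":[0,0,0]},{"translation":[0,0,0],"delta_rot":[0,0,0]},{"translation":[0,0,0],"delta_rot":[0,0,0]},{"translation":[0,0,0],"delta_rot":[0,0,0]}]' -1 35
python3 -c "
from h import *
st([449.8,119.2,16],95.8)"
```

```text
time_s: 11.08
ee_pos: [449.5, 119.1, 15.9]
ee_rot: [19.3, 90.0, 25.1]
force: [-1.0, 0.3, -0.5]
gripper_width: 77.7
time_s: 11.5
ee_pos: [449.5, 119.0, 15.5]
ee_rot: [75.2, 90.0, 81.0]
force: [0.9, 0.5, 0.7]
gripper_width: 51.9
t 11.5 pos [449.5 119.   15.5] jawyaw 95.86 x-axis [ 0.  0. -1.] F [0.9 0.5 0.7] T [0.04 0.12 0.  ] w 51.9 q [ 13.4  23.1 119.6   0.   37.2 -82.4]
  shift cm [0.03 0.02 0.05]
  rotvec options [array([-0.   ,  0.   , -0.001]), array([-0.0000e+00, -1.0000e-04,  3.1406e+00])]
```

```bash

python3 -m creep '[{"translation":[0,0,1.5],"delta_rot":[0,0,0]},{"translation":[0,0,3],"delta_rot":[0,0,0]},{"translation":[0,0,3],"delta_rot":[0,0,0]},{"translation":[0,0,3],"delta_rot":[0,0,0]},{"translation":[0,0,1.5],"delta_rot":[0,0,0]}]'
python3 -m creep '[{"translation":[0.62,2.1,0],"delta_rot":[0,0,-0.083]},{"translation":[0.62,2.1,0],"delta_rot":[0,0,-0.083]},{"translation":[0.62,2.1,0],"delta_rot":[0,0,-0.083]},{"translation":[0.62,2.1,0],"delta_rot":[0,0,-0.083]},{"translation":[0.62,2.1,0],"delta_rot":[0,0,-0.083]}]'
python3 -m creep '[{"translation":[0.62,2.1,0],"delta_rot":[0,0,-0.083]},{"translation":[0.62,2.1,0],"delta_rot":[0,0,-0.083]},{"translation":[0.62,2.1,0],"delta_rot":[0,0,-0.083]},{"translation":[0.62,2.1,0],"delta_rot":[0,0,-0.083]},{"translation":[0.62,2.1,0],"delta_rot":[0,0,-0.083]}]'
python3 -m creep '[{"translation":[0,0,0],"delta_rot":[0,0,0]},{"translation":[0,0,0],"delta_rot":[0,0,0]}]'
python3 - <<'E'
from h import *
st([511.5,329.7,122],48.4)
p,d,cp=grab("top"); crop(p,"t5.png",180,160,290,260,6)
for t in trays(p,cp): print(t)
p,d,cp=grab("scene"); crop(p,"s5.png",190,160,310,260,6)
E
```

```text
time_s: 11.92
ee_pos: [450.9, 119.4, 138.7]
ee_rot: [8.9, 89.7, 14.7]
force: [0.5, 0.2, -0.3]
gripper_width: 51.7
time_s: 12.33
ee_pos: [480.4, 224.9, 135.3]
ee_rot: [-146.9, 90.0, -165.1]
force: [-0.4, -0.3, -0.8]
gripper_width: 51.6
time_s: 12.75
ee_pos: [511.4, 330.0, 135.0]
ee_rot: [-106.2, 89.9, -148.2]
force: [1.1, -0.3, -0.8]
gripper_width: 51.9
time_s: 12.92
ee_pos: [511.2, 329.6, 134.8]
ee_rot: [-99.1, 89.9, -140.6]
force: [-0.2, -0.2, -1.1]
gripper_width: 51.6
t 12.92 pos [511.2 329.6 134.8] jawyaw 48.43 x-axis [-0.001 -0.001 -1.   ] F [-0.2 -0.2 -1.1] T [-0.06 -0.01 -0.02] w 51.6 q [ 31.7  25.3  92.9  -0.   61.9 -16.7]
  shift cm [ 0.03  0.01 -1.28]
  rotvec options [array([ 0.0008, -0.0009, -0.0006]), array([1.500e-03, 1.200e-03, 3.141e+00])]
(447.8, -99.5, -7.1, 117.2, 53.1, (380.7, 248.5))
(445.0, 20.8, 0.1, 117.2, 49.0, (338.5, 248.7))
(605.5, -94.9, 10.5, 117.0, 52.7, (378.7, 197.2))
(603.1, 13.9, -3.4, 117.8, 51.8, (340.7, 196.7))
```

View pics/t5.png

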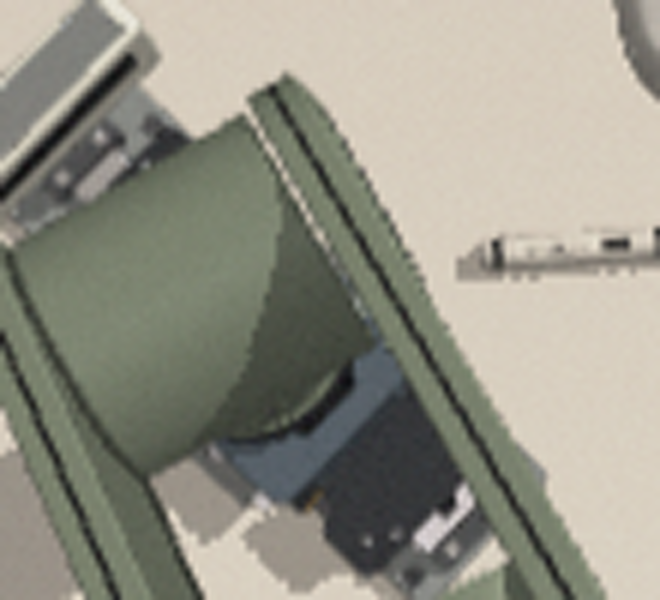

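View pics/s5.png

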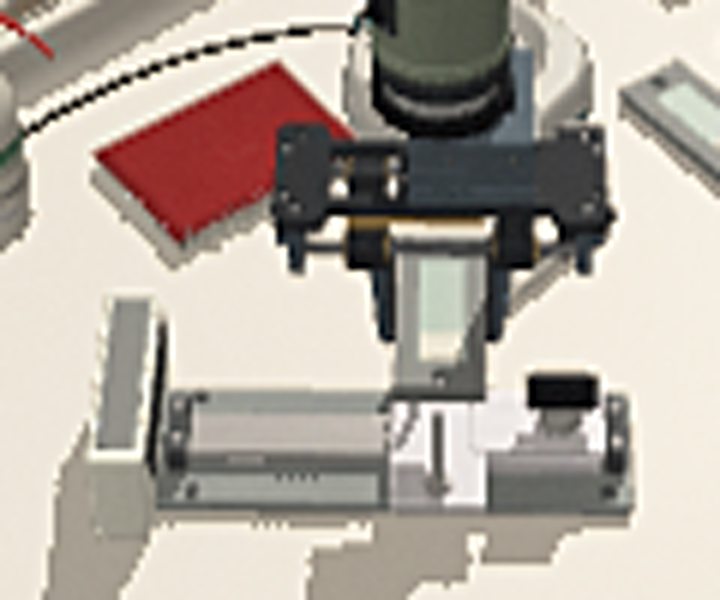

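The scene view shows the tray's near hole at crop (438,378) and the near peg tip at (438,412). I'll compare them in the same camera.

```bash
cat >> h.py <<'E'
def holecmp(p,hole,tip,zt,x0,y0,s,pc):
    cs=optics.camera_params("scene"); o=(s-1)/2
    h=ray(cs,x0+(hole[0]-o)/s,y0+(hole[1]-o)/s,zt)[:2]; t=ray(cs,x0+(tip[0]-o)/s,y0+(tip[1]-o)/s,99)[:2]
    d=t-h; r=np.array([.663,.749]); c=np.array([-.749,.663]); print("hole",h,"tip",t,"need world",d,"along rail",d@r,"along pegs",d@c)
E
python3 - <<'E'
from h import *
holecmp(None,(438,378),(438,411),129.3,190,160,6,None)
E
```

```text
hole [475.74629369 363.91559648] tip [477.0939488  362.83519267] need world [ 1.34765512 -1.08040382] along rail 0.08427288398106021 along pegs -1.725701413073288
```

```bash

python3 -m creep '[{"translation":[0.1,-0.08,-1],"delta_rot":[0,0,0]},{"translation":[0,0,-0.5],"delta_rot":[0,0,0]},{"translation":[0,0,0],"delta_rot":[0,0,0]},{"translation":[0,0,0],"delta_rot":[0,0,0]}]'
python3 - <<'E'
from h import *
st([512.2,328.8,117],48.4)
p,d,cp=grab("scene"); crop(p,"s6.png",190,160,310,260,6)
E
```

```text
time_s: 13.35
ee_pos: [512.1, 327.5, 119.8]
ee_rot: [-107.8, 89.9, -149.5]
force: [0.6, 0.2, -0.2]
gripper_width: 51.7
t 13.35 pos [512.1 327.5 119.8] jawyaw 48.27 x-axis [-0.001 -0.001 -1.   ] F [ 0.6  0.2 -0.2] T [-0.1  -0.04  0.05] w 51.7 q [ 31.5  26.   94.    0.   60.1 -16.8]
  shift cm [ 0.01  0.13 -0.28]
  rotvec options [array([ 0.0008, -0.0013,  0.0023]), array([-2.1000e-03, -1.2000e-03, -3.1393e+00])]
```

View pics/s6.png

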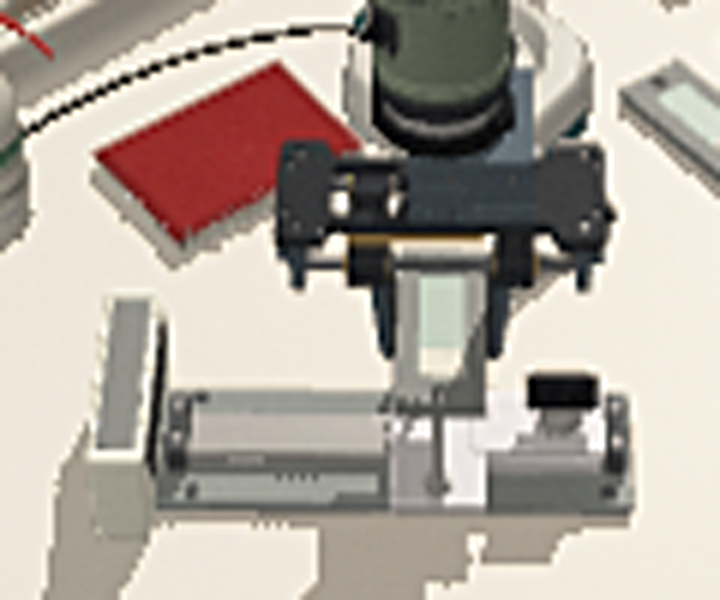

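```bash

python3 -m creep '[{"translation":[0,0.1,-0.4],"delta_rot":[0,0,0]},{"translation":[0,0,-0.4],"delta_rot":[0,0,0]},{"translation":[0,0,-0.3],"delta_rot":[0,0,0]},{"translation":[0,0,-0.2],"delta_rot":[0,0,0]},{"translation":[0,0,0],"delta_rot":[0,0,0]}]'
python3 - <<'E'
from h import *
st([512.2,328.8,117],48.4)
p,d,cp=grab("scene"); crop(p,"s7.png",190,160,310,260,6)
E
```

```text
time_s: 13.82
ee_pos: [512.1, 329.1, 106.8]
ee_rot: [-108.9, 89.9, -150.6]
force: [0.6, 0.2, -1.3]
gripper_width: 51.8
t 13.82 pos [512.1 329.1 106.8] jawyaw 48.31 x-axis [-0.001 -0.001 -1.   ] F [ 0.6  0.2 -1.3] T [-0.05 -0.04  0.04] w 51.8 q [ 31.6  26.8  94.8   0.   58.5 -16.7]
  shift cm [ 0.01 -0.03  1.02]
  rotvec options [array([ 0.0006, -0.001 ,  0.0016]), array([-1.60e-03, -9.00e-04, -3.14e+00])]
```

View pics/s7.png

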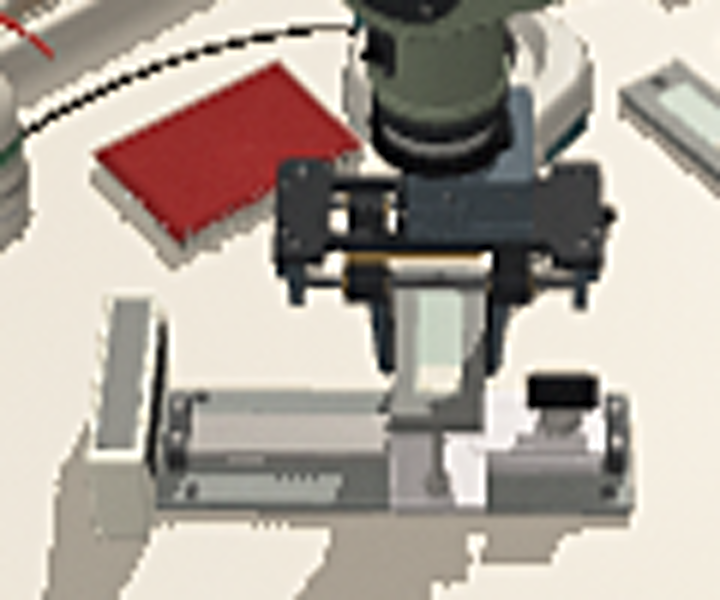

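Bottom of the tray is now about 8 mm below the tips with no force, so the pegs are in the holes. Lowering.

```bash

python3 -m creep '[{"translation":[0,0,-0.4],"delta_rot":[0,0,0]},{"translation":[0,0,-0.4],"delta_rot":[0,0,0]},{"translation":[0,0,-0.4],"delta_rot":[0,0,0]},{"translation":[0,0,0],"delta_rot":[0,0,0]}]'
python3 -m creep '[{"translation":[0,0,-0.6],"delta_rot":[0,0,0]},{"translation":[0,0,-0.6],"delta_rot":[0,0,0]},{"translation":[0,0,-0.6],"delta_rot":[0,0,0]},{"translation":[0,0,-0.2],"delta_rot":[0,0,0]},{"translation":[0,0,0],"delta_rot":[0,0,0]}]'
python3 - <<'E'
from h import *
st([512.2,328.8,55.5],48.4)
E
```

```text
time_s: 14.2
ee_pos: [512.0, 329.0, 94.4]
ee_rot: [-111.0, 89.9, -152.7]
force: [0.6, 0.2, -0.6]
gripper_width: 51.5
time_s: 14.62
ee_pos: [512.0, 329.0, 74.5]
ee_rot: [-110.7, 89.9, -152.4]
force: [-0.4, 0.6, -1.6]
gripper_width: 51.4
t 14.62 pos [512.  329.   74.5] jawyaw 48.3 x-axis [-0.001 -0.001 -1.   ] F [-0.4  0.6 -1.6] T [0.03 0.03 0.  ] w 51.4 q [ 31.6  28.7  96.8   0.   54.5 -16.7]
  shift cm [ 0.02 -0.02 -1.9 ]
  rotvec options [array([ 0.0007, -0.0014,  0.0018]), array([-2.2000e-03, -1.2000e-03, -3.1398e+00])]
```

```bash

python3 -m creep '[{"translation":[0,0,-0.6],"delta_rot":[0,0,0]},{"translation":[0,0,-0.6],"delta_rot":[0,0,0]},{"translation":[0,0,-0.4],"delta_rot":[0,0,0]},{"translation":[0,0,-0.2],"delta_rot":[0,0,0]},{"translation":[0,0,0],"delta_rot":[0,0,0]}]'
python3 -m creep '[{"translation":[0,0,-0.1],"delta_rot":[0,0,0]},{"translation":[0,0,-0.1],"delta_rot":[0,0,0]},{"translation":[0,0,0],"delta_rot":[0,0,0]}]'
python3 - <<'E'
from h import *
st([512.2,328.8,55.5],48.4)
E
```

```text
time_s: 15.03
ee_pos: [512.2, 329.1, 56.7]
ee_rot: [-108.2, 89.9, -149.9]
force: [-0.3, 0.2, -0.8]
gripper_width: 51.6
time_s: 15.28
ee_pos: [512.6, 329.3, 55.6]
ee_rot: [68.9, 90.0, 27.2]
force: [-0.0, 0.5, -1.5]
gripper_width: 51.6
t 15.28 pos [512.6 329.3  55.6] jawyaw 48.3 x-axis [ 0.  0. -1.] F [-0.   0.5 -1.5] T [-0.04  0.01  0.01] w 51.6 q [ 31.6  29.9  97.9  -0.   52.1 -16.7]
  shift cm [-0.04 -0.05 -0.01]
  rotvec options [array([-0.0002,  0.0004,  0.0017]), array([ 7.0000e-04,  3.0000e-04, -3.1399e+00])]
```

```bash

python3 -m creep '[{"translation":[0,0,-0.05],"delta_rot":[0,0,0]},{"translation":[0,0,0],"delta_rot":[0,0,0]},{"translation":[0,0,0],"delta_rot":[0,0,0]},{"translation":[0,0,0],"delta_rot":[0,0,0]}]' 0.36
python3 -c "
from h import *
st()"
python3 -m creep '[{"translation":[0,0,0.5],"delta_rot":[0,0,0]},{"translation":[0,0,1.5],"delta_rot":[0,0,0]},{"translation":[0,0,2],"delta_rot":[0,0,0]},{"translation":[0,0,2],"delta_rot":[0,0,0]},{"translation":[0,0,1],"delta_rot":[0,0,0]}]'
python3 -m creep '[{"translation":[-0.85,-3.86,0.5],"delta_rot":[0,0,0.093]},{"translation":[-0.85,-3.86,0],"delta_rot":[0,0,0.093]},{"translation":[-0.85,-3.86,0],"delta_rot":[0,0,0.093]},{"translation":[-0.85,-3.86,0],"delta_rot":[0,0,0.093]},{"translation":[-0.85,-3.86,-1],"delta_rot":[0,0,0.093]}]' 0.7
python3 -m creep '[{"translation":[-0.85,-3.86,-1],"delta_rot":[0,0,0.093]},{"translation":[-0.85,-3.86,-2],"delta_rot":[0,0,0.093]},{"translation":[-0.85,-3.86,-2],"delta_rot":[0,0,0.093]},{"translation":[0,0,0],"delta_rot":[0,0,0]},{"translation":[0,0,0],"delta_rot":[0,0,0]}]'
python3 - <<'E'
from h import *
st([444.9,20.8,16],90.8)
p,d,cp=grab("top"); crop(p,"t8.png",160,150,290,270,6); 
for t in trays(p,cp): print(t)
p,d,cp=grab("scene"); crop(p,"s8.png",190,180,310,260,6)
E
```

```text
time_s: 15.62
ee_pos: [512.6, 329.3, 55.1]
ee_rot: [73.3, 90.0, 31.6]
force: [0.8, -0.6, -0.2]
gripper_width: 62.0
t 15.62 pos [512.6 329.3  55.1] jawyaw 48.3 x-axis [ 0.  0. -1.] F [ 0.8 -0.6 -0.2] T [-0.04  0.02 -0.05] w 62.0 q [ 31.6  30.   98.   -0.   52.  -16.7]
time_s: 16.03
ee_pos: [513.5, 329.9, 127.8]
ee_rot: [74.2, 89.8, 32.5]
force: [0.9, -0.3, 0.2]
gripper_width: 62.0
time_s: 16.45
ee_pos: [470.4, 135.1, 121.4]
ee_rot: [28.4, 89.8, 13.7]
force: [1.3, 0.4, 0.7]
gripper_width: 77.5
time_s: 16.87
ee_pos: [444.4, 23.5, 71.7]
ee_rot: [174.0, 89.9, 174.7]
force: [0.0, 0.1, -0.1]
gripper_width: 77.5
t 16.87 pos [444.4  23.5  71.7] jawyaw 90.66 x-axis [-0.002  0.    -1.   ] F [ 0.   0.1 -0.1] T [ 0.03 -0.03 -0.06] w 77.5 q [  1.5  16.7 118.6   0.   44.9 -89.1]
  shift cm [ 0.05 -0.27 -5.57]
  rotvec options [array([-0.0002, -0.0022,  0.0024]), array([-3.5000e-03,  3.0000e-04, -3.1392e+00])]
(425.4, 18.3, 1.6, 155.4, 140.7, (340.2, 255.7))
(605.4, -94.9, 10.5, 115.8, 52.7, (378.2, 195.4))
(603.2, 14.0, -2.9, 117.7, 50.8, (340.8, 194.8))
```

View pics/t8.png

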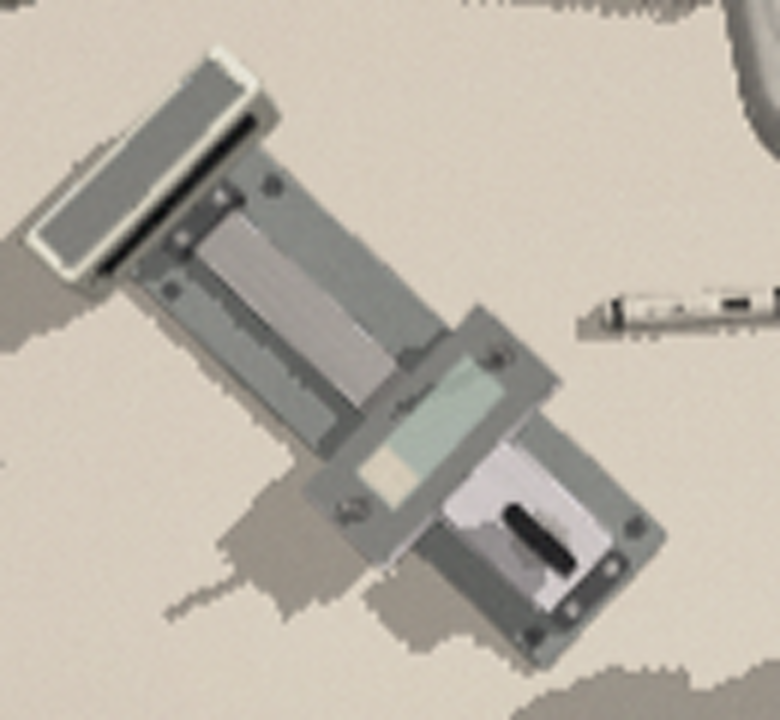

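View pics/s8.png

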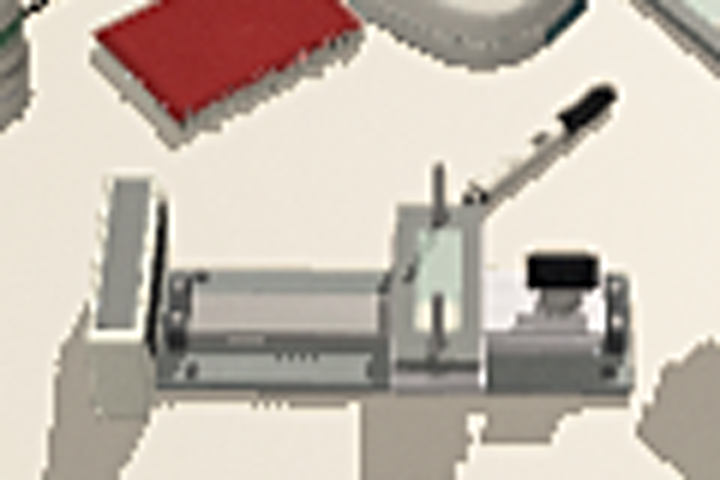

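Tray 1 is seated on both pegs: they rise through it at t8 (497,355) and (352,508). On to the second tray.

```bash

python3 -m creep '[{"translation":[0.05,-0.2,-2],"delta_rot":[0,0,0]},{"translation":[0,-0.05,-2],"delta_rot":[0,0,0]},{"translation":[0,0,-0.8],"delta_rot":[0,0,0]},{"translation":[0,0,0],"delta_rot":[0,0,0]},{"translation":[0,0,0],"delta_rot":[0,0,0]}]'
python3 -c "
from h import *
st([444.9,20.8,15.7],90.8)"
```

```text
time_s: 17.38
ee_pos: [446.6, 23.4, 24.7]
ee_rot: [19.8, 90.0, 20.8]
force: [0.6, 0.4, 0.6]
gripper_width: 77.8
t 17.38 pos [446.6  23.4  24.7] jawyaw 91.01 x-axis [ 0.  0. -1.] F [0.6 0.4 0.6] T [-0.01 -0.03  0.02] w 77.8 q [  1.5  21.1 121.4   0.   37.5 -89.5]
  shift cm [-0.17 -0.26 -0.9 ]
  rotvec options [array([-0.0002,  0.0005, -0.0037]), array([-8.0000e-04, -3.0000e-04,  3.1379e+00])]
```

```bash

python3 -m creep '[{"translation":[-0.1,-0.25,-0.4],"delta_rot":[0,0,0]},{"translation":[0,0,-0.3],"delta_rot":[0,0,0]},{"translation":[0,0,-0.2],"delta_rot":[0,0,0]},{"translation":[0,0,0],"delta_rot":[0,0,0]},{"translation":[0,0,0],"delta_rot":[0,0,0]}]'
python3 -c "
from h import *
st([444.9,20.8,15.7],90.8)"
```

```text
time_s: 17.8
ee_pos: [445.1, 20.0, 15.5]
ee_rot: [28.3, 90.0, 29.2]
force: [-0.1, 0.6, 0.3]
gripper_width: 77.2
t 17.8 pos [445.1  20.   15.5] jawyaw 90.92 x-axis [ 0.  0. -1.] F [-0.1  0.6  0.3] T [-0.01  0.02 -0.07] w 77.2 q [  1.1  21.9 122.1   0.   36.  -89.8]
  shift cm [-0.02  0.08  0.02]
  rotvec options [array([-0.0001,  0.0002, -0.0021]), array([-3.0000e-04, -2.0000e-04,  3.1395e+00])]
```

```bash

python3 -m creep '[{"translation":[0,0,0],"delta_rot":[0,0,0]},{"translation":[0,0,0],"delta_rot":[0,0,0]},{"translation":[0,0,0],"delta_rot":[0,0,0]},{"translation":[0,0,0],"delta_rot":[0,0,0]},{"translation":[0,0,0],"delta_rot":[0,0,0]}]' -1 35
python3 -m creep '[{"translation":[0,0,1.5],"delta_rot":[0,0,0]},{"translation":[0,0,3],"delta_rot":[0,0,0]},{"translation":[0,0,3],"delta_rot":[0,0,0]},{"translation":[0,0,3],"delta_rot":[0,0,0]},{"translation":[0,0,1.5],"delta_rot":[0,0,0]}]'
python3 -m creep '[{"translation":[0.67,3.09,0],"delta_rot":[0,0,-0.0744]},{"translation":[0.67,3.09,0],"delta_rot":[0,0,-0.0744]},{"translation":[0.67,3.09,0],"delta_rot":[0,0,-0.0744]},{"translation":[0.67,3.09,0],"delta_rot":[0,0,-0.0744]},{"translation":[0.67,3.09,0],"delta_rot":[0,0,-0.0744]}]'
python3 -m creep '[{"translation":[0.67,3.09,0],"delta_rot":[0,0,-0.0744]},{"translation":[0.67,3.09,0],"delta_rot":[0,0,-0.0744]},{"translation":[0.67,3.09,0],"delta_rot":[0,0,-0.0744]},{"translation":[0.67,3.09,0],"delta_rot":[0,0,-0.0744]},{"translation":[0.67,3.09,0],"delta_rot":[0,0,-0.0744]}]'
python3 -m creep '[{"translation":[0,0,0],"delta_rot":[0,0,0]},{"translation":[0,0,0],"delta_rot":[0,0,0]},{"translation":[0,0,0],"delta_rot":[0,0,0]}]'
python3 - <<'E'
from h import *
st([512.2,329,120],48.3)
p,d,cp=grab("scene"); crop(p,"s9.png",190,160,310,260,6)
p,d,cp=grab("top")
for t in trays(p,cp): print(t)
E
```

```text
time_s: 18.22
ee_pos: [445.1, 20.0, 15.4]
ee_rot: [17.2, 90.0, 18.1]
force: [0.2, -0.2, 0.9]
gripper_width: 51.4
time_s: 18.63
ee_pos: [446.4, 20.1, 138.5]
ee_rot: [1.4, 89.7, 2.3]
force: [0.5, 0.1, -0.9]
gripper_width: 51.6
time_s: 19.05
ee_pos: [478.3, 175.9, 135.3]
ee_rot: [-150.9, 90.0, -171.6]
force: [1.2, 0.6, -0.7]
gripper_width: 51.8
time_s: 19.47
ee_pos: [511.7, 330.5, 134.9]
ee_rot: [-104.2, 89.9, -146.1]
force: [1.1, -0.6, -0.9]
gripper_width: 51.6
time_s: 19.72
ee_pos: [511.3, 328.4, 134.7]
ee_rot: [-96.3, 89.9, -138.0]
force: [0.5, -0.9, -0.9]
gripper_width: 51.9
t 19.72 pos [511.3 328.4 134.7] jawyaw 48.36 x-axis [-0.002 -0.001 -1.   ] F [ 0.5 -0.9 -0.9] T [-0.07 -0.01 -0.02] w 51.9 q [ 31.6  25.3  92.9  -0.   61.9 -16.7]
  shift cm [ 0.09  0.06 -1.47]
  rotvec options [array([ 0.0014, -0.0015, -0.001 ]), array([2.4000e-03, 2.1000e-03, 3.1406e+00])]
(448.2, -99.2, -6.6, 117.0, 52.5, (380.7, 248.7))
(605.4, -94.9, 10.1, 116.8, 53.2, (378.7, 197.2))
(603.2, 14.0, -3.1, 118.1, 52.1, (340.7, 197.7))
```

View pics/s9.png

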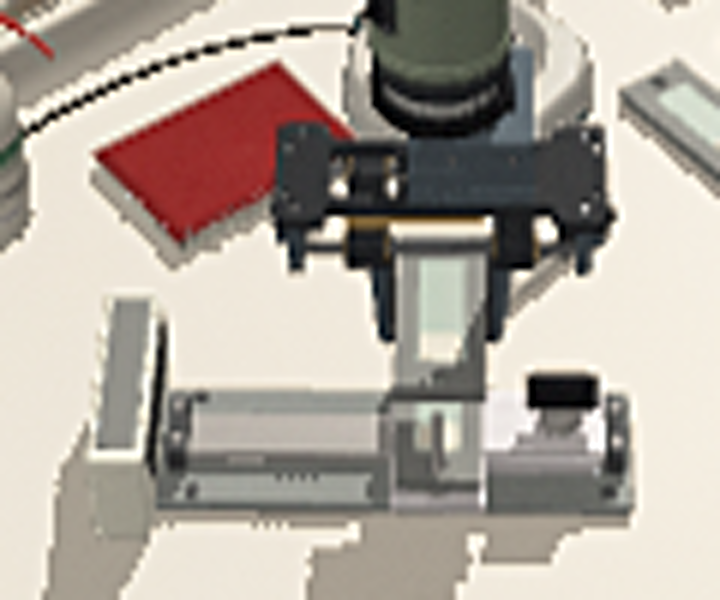

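The scene shows the tray above the pegs exactly as tray 1 was, with its hole at about (438,375). Lowering.

```bash

python3 -m creep '[{"translation":[0.08,0.06,-0.8],"delta_rot":[0,0,0]},{"translation":[0,0,-0.6],"delta_rot":[0,0,0]},{"translation":[0,0,-0.2],"delta_rot":[0,0,0]},{"translation":[0,0,0],"delta_rot":[0,0,0]},{"translation":[0,0,0],"delta_rot":[0,0,0]}]'
python3 -c "
from h import *
st([512.2,329,115],48.3)"
```

```text
time_s: 20.23
ee_pos: [512.7, 329.3, 119.0]
ee_rot: [-110.4, 90.0, -152.1]
force: [0.4, 0.2, -0.4]
gripper_width: 51.5
t 20.23 pos [512.7 329.3 119. ] jawyaw 48.28 x-axis [-0.001 -0.    -1.   ] F [ 0.4  0.2 -0.4] T [ 0.    0.02 -0.  ] w 51.5 q [ 31.6  26.2  93.9   0.   60.  -16.7]
  shift cm [-0.05 -0.03 -0.4 ]
  rotvec options [array([ 0.0003, -0.0006,  0.0003]), array([-9.0000e-04, -5.0000e-04, -3.1413e+00])]
```

```bash

python3 -m creep '[{"translation":[-0.02,0,-0.4],"delta_rot":[0,0,0]},{"translation":[0,0,-0.4],"delta_rot":[0,0,0]},{"translation":[0,0,-0.4],"delta_rot":[0,0,0]},{"translation":[0,0,0],"delta_rot":[0,0,0]}]'
python3 -m creep '[{"translation":[0,0,-0.4],"delta_rot":[0,0,0]},{"translation":[0,0,-0.4],"delta_rot":[0,0,0]},{"translation":[0,0,-0.4],"delta_rot":[0,0,0]},{"translation":[0,0,-0.4],"delta_rot":[0,0,0]},{"translation":[0,0,0],"delta_rot":[0,0,0]}]'
python3 -c "
from h import *
st([512.2,329,65.4],48.3)"
```

```text
time_s: 20.57
ee_pos: [512.0, 329.3, 106.3]
ee_rot: [-107.2, 89.9, -148.9]
force: [-0.2, -0.1, -1.0]
gripper_width: 51.2
time_s: 20.98
ee_pos: [512.0, 329.3, 90.2]
ee_rot: [-108.4, 89.9, -150.1]
force: [0.9, 0.8, -0.9]
gripper_width: 51.2
t 20.98 pos [512.  329.3  90.2] jawyaw 48.3 x-axis [-0.002 -0.001 -1.   ] F [ 0.9  0.8 -0.9] T [-0.04  0.01  0.02] w 51.2 q [ 31.7  27.8  95.8   0.   56.5 -16.6]
  shift cm [ 0.02 -0.03 -2.48]
  rotvec options [array([ 0.0009, -0.0016, -0.0001]), array([2.5000e-03, 1.5000e-03, 3.1415e+00])]
```

```bash

python3 -m creep '[{"translation":[0,0,-0.6],"delta_rot":[0,0,0]},{"translation":[0,0,-0.6],"delta_rot":[0,0,0]},{"translation":[0,0,-0.6],"delta_rot":[0,0,0]},{"translation":[0,0,-0.4],"delta_rot":[0,0,0]},{"translation":[0,0,-0.1],"delta_rot":[0,0,0]}]'
python3 -m creep '[{"translation":[0,0,-0.1],"delta_rot":[0,0,0]},{"translation":[0,0,0],"delta_rot":[0,0,0]},{"translation":[0,0,0],"delta_rot":[0,0,0]}]'
python3 -c "
from h import *
st([512.2,329,65.4],48.3)"
```

```text
time_s: 21.4
ee_pos: [512.1, 329.3, 67.1]
ee_rot: [-106.7, 89.9, -148.4]
force: [-0.1, 0.9, -1.4]
gripper_width: 52.2
time_s: 21.65
ee_pos: [512.8, 329.7, 67.5]
ee_rot: [73.7, 90.0, 32.0]
force: [0.2, 0.1, -0.7]
gripper_width: 51.6
t 21.65 pos [512.8 329.7  67.5] jawyaw 48.3 x-axis [ 0.  0. -1.] F [ 0.2  0.1 -0.7] T [-0.06  0.02  0.01] w 51.6 q [ 31.7  29.2  97.2   0.   53.6 -16.6]
  shift cm [-0.06 -0.07 -0.21]
  rotvec options [array([-0.0003,  0.0004, -0.    ]), array([-7.0000e-04, -4.0000e-04,  3.1416e+00])]
```

```bash

python3 -m creep '[{"translation":[0,0,-0.12],"delta_rot":[0,0,0]},{"translation":[0,0,-0.1],"delta_rot":[0,0,0]},{"translation":[0,0,0],"delta_rot":[0,0,0]}]'
python3 -m creep '[{"translation":[0,0,0],"delta_rot":[0,0,0]},{"translation":[0,0,0],"delta_rot":[0,0,0]},{"translation":[0,0,0],"delta_rot":[0,0,0]}]' 0.36
python3 -c "
from h import *
st([447.9,-99.4,120],83.3)"
```

```text
time_s: 21.9
ee_pos: [512.8, 329.8, 65.5]
ee_rot: [76.4, 90.0, 34.7]
force: [-0.4, -0.2, 0.5]
gripper_width: 51.7
time_s: 22.15
ee_pos: [512.6, 329.6, 65.2]
ee_rot: [79.7, 90.0, 38.0]
force: [0.5, -0.5, -0.2]
gripper_width: 61.8
t 22.15 pos [512.6 329.6  65.2] jawyaw 48.3 x-axis [ 0.  0. -1.] F [ 0.5 -0.5 -0.2] T [-0.06 -0.02  0.06] w 61.8 q [ 31.7  29.3  97.3   0.   53.3 -16.6]
  shift cm [ -6.47 -42.9    5.48]
  rotvec options [array([-2.000e-04,  2.000e-04,  6.109e-01]), array([ 2.0000e-04,  3.0000e-04, -2.5307e+00])]
```

```bash

python3 -m creep '[{"translation":[0,0,0.5],"delta_rot":[0,0,0]},{"translation":[0,0,1.5],"delta_rot":[0,0,0]},{"translation":[0,0,2],"delta_rot":[0,0,0]},{"translation":[0,0,2],"delta_rot":[0,0,0]},{"translation":[-0.59,-3.9,0],"delta_rot":[0,0,0.0555]}]'
python3 -m creep '[{"translation":[-0.59,-3.9,0],"delta_rot":[0,0,0.0555]},{"translation":[-0.59,-3.9,0],"delta_rot":[0,0,0.0555]},{"translation":[-0.59,-3.9,0],"delta_rot":[0,0,0.0555]},{"translation":[-0.59,-3.9,0],"delta_rot":[0,0,0.0555]},{"translation":[-0.59,-3.9,0],"delta_rot":[0,0,0.0555]}]' 0.7
python3 -m creep '[{"translation":[-0.59,-3.9,0],"delta_rot":[0,0,0.0555]},{"translation":[-0.59,-3.9,0],"delta_rot":[0,0,0.0555]},{"translation":[-0.59,-3.9,-1],"delta_rot":[0,0,0.0555]},{"translation":[-0.59,-3.9,-2],"delta_rot":[0,0,0.0555]},{"translation":[-0.59,-3.9,-2],"delta_rot":[0,0,0.0555]}]'
python3 -m creep '[{"translation":[0,0,-2],"delta_rot":[0,0,0]},{"translation":[0,0,-1],"delta_rot":[0,0,0]},{"translation":[0,0,0],"delta_rot":[0,0,0]},{"translation":[0,0,0],"delta_rot":[0,0,0]}]'
python3 - <<'E'
from h import *
st([447.9,-99.4,15.7],83.2)
p,d,cp=grab("top"); crop(p,"t10.png",160,150,290,270,6); cv2.imwrite("pics/t10f.png",p[:,:,::-1])
for t in trays(p,cp): print(t)
E
```

```text
time_s: 22.57
ee_pos: [511.0, 296.8, 129.8]
ee_rot: [76.8, 89.2, 38.5]
force: [1.8, -0.4, 0.9]
gripper_width: 62.1
time_s: 22.98
ee_pos: [476.7, 94.1, 125.7]
ee_rot: [31.7, 89.9, 9.3]
force: [0.9, 0.2, -0.0]
gripper_width: 77.6
time_s: 23.4
ee_pos: [448.7, -96.8, 78.2]
ee_rot: [-5.1, 89.8, -11.7]
force: [-0.0, 0.1, -0.4]
gripper_width: 77.3
time_s: 23.73
ee_pos: [448.4, -95.0, 47.6]
ee_rot: [159.7, 90.0, 153.0]
force: [-0.4, 0.5, -0.1]
gripper_width: 77.7
t 23.73 pos [448.4 -95.   47.6] jawyaw 83.26 x-axis [-0.  0. -1.] F [-0.4  0.5 -0.1] T [ 0.01 -0.01 -0.02] w 77.7 q [-13.4  19.7 118.6   0.   41.7 -96.7]
  shift cm [-0.05 -0.44 -3.19]
  rotvec options [array([-0.0002, -0.0005, -0.001 ]), array([ 7.0000e-04, -4.0000e-04,  3.1405e+00])]
(448.2, -97.7, 88.6, 119.4, 116.7, (381.2, 248.8))
(605.9, -94.8, 10.5, 116.5, 52.6, (378.3, 195.1))
(603.1, 14.3, -2.9, 118.8, 51.7, (340.7, 194.8))
```

View pics/t10f.png

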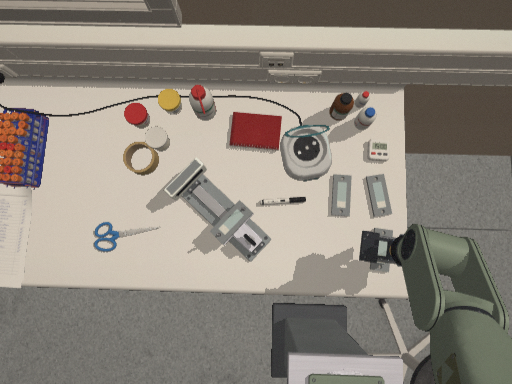

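The top view shows two trays stacked at (232,218), the remaining trays at (341,196) and (377,196), and the hand over the third tray at (380,247).

```bash

python3 -m creep '[{"translation":[-0.05,-0.35,-1.5],"delta_rot":[0,0,0]},{"translation":[0,0,-1],"delta_rot":[0,0,0]},{"translation":[0,0,-0.5],"delta_rot":[0,0,0]},{"translation":[0,0,0],"delta_rot":[0,0,0]},{"translation":[0,0,0],"delta_rot":[0,0,0]}]'
python3 -c "
from h import *
st([447.9,-99.4,15.7],83.2)"
```

```text
time_s: 24.2
ee_pos: [448.5, -98.1, 18.1]
ee_rot: [-1.6, 89.9, -8.3]
force: [-0.9, 0.2, 1.1]
gripper_width: 77.7
t 24.2 pos [448.5 -98.1  18.1] jawyaw 83.33 x-axis [ 0.001 -0.    -1.   ] F [-0.9  0.2  1.1] T [ 0.02 -0.01  0.01] w 77.7 q [-13.8  22.5 120.3   0.   37.2 -97.1]
  shift cm [-0.06 -0.13 -0.24]
  rotvec options [array([ 0.0002,  0.0011, -0.0022]), array([-1.7000e-03,  3.0000e-04,  3.1394e+00])]
```

```bash

python3 -m creep '[{"translation":[-0.03,-0.1,-0.15],"delta_rot":[0,0,0]},{"translation":[0,0,-0.08],"delta_rot":[0,0,0]},{"translation":[0,0,0],"delta_rot":[0,0,0]}]'
python3 -m creep '[{"translation":[0,0,0],"delta_rot":[0,0,0]},{"translation":[0,0,0],"delta_rot":[0,0,0]},{"translation":[0,0,0],"delta_rot":[0,0,0]},{"translation":[0,0,0],"delta_rot":[0,0,0]},{"translation":[0,0,0],"delta_rot":[0,0,0]}]' -1 35
python3 -c "
from h import *
st([512.2,329.2,135],48.3)"
```

```text
time_s: 24.45
ee_pos: [447.8, -99.4, 15.5]
ee_rot: [-0.2, 90.0, -6.9]
force: [-0.3, -0.3, -0.2]
gripper_width: 77.3
time_s: 24.87
ee_pos: [447.7, -99.5, 15.2]
ee_rot: [-20.9, 90.0, -27.6]
force: [1.0, -0.2, -0.1]
gripper_width: 51.8
t 24.87 pos [447.7 -99.5  15.2] jawyaw 83.29 x-axis [ 0. -0. -1.] F [ 1.  -0.2 -0.1] T [-0.08  0.05  0.04] w 51.8 q [-14.   22.8 120.5  -0.   36.8 -97.2]
  shift cm [ 6.45 42.87 11.98]
  rotvec options [array([ 1.000e-04,  1.000e-04, -6.106e-01]), array([-2.000e-04,  2.000e-04,  2.531e+00])]
```

```bash

python3 -m creep '[{"translation":[0,0,1.5],"delta_rot":[0,0,0]},{"translation":[0,0,3],"delta_rot":[0,0,0]},{"translation":[0,0,3],"delta_rot":[0,0,0]},{"translation":[0,0,3],"delta_rot":[0,0,0]},{"translation":[0,0,1.5],"delta_rot":[0,0,0]}]'
python3 -m creep '[{"translation":[0.537,3.57,0],"delta_rot":[0,0,-0.051]},{"translation":[0.537,3.57,0],"delta_rot":[0,0,-0.051]},{"translation":[0.537,3.57,0],"delta_rot":[0,0,-0.051]},{"translation":[0.537,3.57,0],"delta_rot":[0,0,-0.051]}]'
python3 -m creep '[{"translation":[0.537,3.57,0],"delta_rot":[0,0,-0.051]},{"translation":[0.537,3.57,0],"delta_rot":[0,0,-0.051]},{"translation":[0.537,3.57,0],"delta_rot":[0,0,-0.051]},{"translation":[0.537,3.57,0],"delta_rot":[0,0,-0.051]}]'
python3 -m creep '[{"translation":[0.537,3.57,0],"delta_rot":[0,0,-0.051]},{"translation":[0.537,3.57,0],"delta_rot":[0,0,-0.051]},{"translation":[0.537,3.57,0],"delta_rot":[0,0,-0.051]},{"translation":[0.537,3.57,0],"delta_rot":[0,0,-0.051]}]'
python3 -m creep '[{"translation":[0,0,0],"delta_rot":[0,0,0]},{"translation":[0,0,0],"delta_rot":[0,0,0]},{"translation":[0,0,0],"delta_rot":[0,0,0]}]'
python3 - <<'E'
from h import *
st([512.2,329.2,120],48.3)
p,d,cp=grab("scene"); crop(p,"s11.png",190,160,310,260,6)
p,d,cp=grab("top")
for t in trays(p,cp): print(t)
E
```

```text
time_s: 25.28
ee_pos: [448.9, -99.6, 138.3]
ee_rot: [-5.4, 89.7, -12.1]
force: [0.5, -0.4, -0.5]
gripper_width: 51.7
time_s: 25.62
ee_pos: [468.8, 44.8, 135.2]
ee_rot: [111.0, 90.0, 92.4]
force: [0.8, -0.6, -1.3]
gripper_width: 51.8
time_s: 25.95
ee_pos: [490.1, 188.0, 134.9]
ee_rot: [-131.4, 90.0, -161.6]
force: [0.6, -1.2, -0.6]
gripper_width: 51.5
time_s: 26.28
ee_pos: [511.6, 330.7, 134.7]
ee_rot: [-107.2, 89.9, -149.1]
force: [0.1, 0.3, -0.7]
gripper_width: 51.6
time_s: 26.53
ee_pos: [511.3, 328.4, 134.4]
ee_rot: [-96.6, 89.9, -138.3]
force: [0.7, 0.3, -1.3]
gripper_width: 51.8
t 26.53 pos [511.3 328.4 134.4] jawyaw 48.27 x-axis [-0.002 -0.001 -1.   ] F [ 0.7  0.3 -1.3] T [-0.1  -0.01 -0.05] w 51.8 q [ 31.6  25.3  92.9  -0.   61.9 -16.6]
  shift cm [ 0.09  0.08 -1.44]
  rotvec options [array([ 0.0015, -0.0016,  0.0005]), array([-2.6000e-03, -2.3000e-03, -3.1411e+00])]
(605.3, -94.6, 10.9, 116.5, 52.6, (378.7, 197.0))
(603.1, 14.2, -2.9, 118.3, 51.7, (340.8, 197.7))
```

View pics/s11.png

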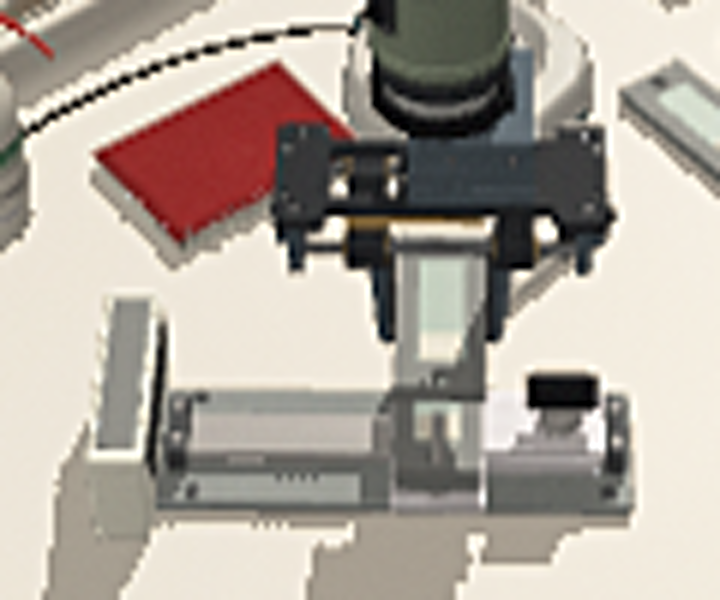

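The view matches the previous tray at this stage, so I'll lower the same way.

```bash

python3 -m creep '[{"translation":[0.07,0.05,-0.8],"delta_rot":[0,0,0]},{"translation":[0,0,-0.6],"delta_rot":[0,0,0]},{"translation":[0,0,-0.2],"delta_rot":[0,0,0]},{"translation":[0,0,0],"delta_rot":[0,0,0]},{"translation":[0,0,0],"delta_rot":[0,0,0]}]'
python3 -m creep '[{"translation":[0,0,-0.4],"delta_rot":[0,0,0]},{"translation":[0,0,-0.4],"delta_rot":[0,0,0]},{"translation":[0,0,-0.4],"delta_rot":[0,0,0]},{"translation":[0,0,0],"delta_rot":[0,0,0]}]'
python3 -c "
from h import *
st([512.2,329.2,75.2],48.3)"
```

```text
time_s: 27.05
ee_pos: [512.6, 329.2, 118.8]
ee_rot: [-112.2, 90.0, -154.0]
force: [-0.3, 0.2, -0.6]
gripper_width: 51.8
time_s: 27.38
ee_pos: [512.1, 329.2, 106.1]
ee_rot: [-107.1, 89.9, -148.9]
force: [-1.2, -0.6, -0.7]
gripper_width: 51.6
t 27.38 pos [512.1 329.2 106.1] jawyaw 48.22 x-axis [-0.002 -0.001 -1.   ] F [-1.2 -0.6 -0.7] T [-0.07 -0.02 -0.01] w 51.6 q [ 31.7  26.9  94.8   0.   58.4 -16.6]
  shift cm [ 0.01 -0.   -3.09]
  rotvec options [array([ 0.001 , -0.0016,  0.0014]), array([-2.5000e-03, -1.5000e-03, -3.1402e+00])]
```

```bash

python3 -m creep '[{"translation":[0,0,-0.5],"delta_rot":[0,0,0]},{"translation":[0,0,-0.5],"delta_rot":[0,0,0]},{"translation":[0,0,-0.5],"delta_rot":[0,0,0]},{"translation":[0,0,-0.5],"delta_rot":[0,0,0]},{"translation":[0,0,0],"delta_rot":[0,0,0]}]'
python3 -m creep '[{"translation":[0,0,-0.5],"delta_rot":[0,0,0]},{"translation":[0,0,-0.3],"delta_rot":[0,0,0]},{"translation":[0,0,0],"delta_rot":[0,0,0]},{"translation":[0,0,0],"delta_rot":[0,0,0]}]'
python3 -c "
from h import *
st([512.2,329.2,75.2],48.3)"
```

```text
time_s: 27.8
ee_pos: [512.0, 329.1, 85.7]
ee_rot: [-106.2, 89.9, -148.0]
force: [-0.3, -0.6, -1.1]
gripper_width: 51.3
time_s: 28.13
ee_pos: [512.7, 329.5, 79.0]
ee_rot: [-94.8, 90.0, -136.6]
force: [0.2, -0.0, 0.5]
gripper_width: 51.5
t 28.13 pos [512.7 329.5  79. ] jawyaw 48.22 x-axis [-0. -0. -1.] F [ 0.2 -0.   0.5] T [-0.07  0.01 -0.03] w 51.5 q [ 31.6  28.5  96.5  -0.   55.  -16.6]
  shift cm [-0.05 -0.03 -0.38]
  rotvec options [array([ 0.0001, -0.0001,  0.0015]), array([-2.0000e-04, -1.0000e-04, -3.1401e+00])]
```

```bash

python3 -m creep '[{"translation":[0,0,-0.2],"delta_rot":[0,0,0]},{"translation":[0,0,-0.15],"delta_rot":[0,0,0]},{"translation":[0,0,0],"delta_rot":[0,0,0]}]'
python3 -c "
from h import *
st([512.2,329.2,75.2],48.3)"
python3 -m creep '[{"translation":[0,0,0],"delta_rot":[0,0,0]},{"translation":[0,0,0],"delta_rot":[0,0,0]},{"translation":[0,0,0],"delta_rot":[0,0,0]}]' 0.36
python3 -c "
from h import *
st([603.1,14.2,120],87)"
```

```text
time_s: 28.38
ee_pos: [512.7, 329.5, 75.4]
ee_rot: [-82.3, 90.0, -124.1]
force: [0.0, -0.0, -0.8]
gripper_width: 51.8
t 28.38 pos [512.7 329.5  75.4] jawyaw 48.22 x-axis [-0. -0. -1.] F [ 0.  -0.  -0.8] T [-0.05  0.01 -0.  ] w 51.8 q [ 31.6  28.7  96.7  -0.   54.6 -16.6]
  shift cm [-0.05 -0.03 -0.02]
  rotvec options [array([ 0.0001, -0.0001,  0.0015]), array([-1.0000e-04, -2.0000e-04, -3.1401e+00])]
time_s: 28.63
ee_pos: [513.0, 329.7, 76.0]
ee_rot: [72.8, 90.0, 31.0]
force: [0.2, 0.8, 0.2]
gripper_width: 61.9
t 28.63 pos [513.  329.7  76. ] jawyaw 48.21 x-axis [ 0.001  0.    -1.   ] F [0.2 0.8 0.2] T [-0.01 -0.01  0.02] w 61.9 q [ 31.6  28.7  96.7  -0.   54.6 -16.6]
  shift cm [  9.01 -31.55   4.4 ]
  rotvec options [array([-6.000e-04,  5.000e-04,  6.769e-01]), array([ 7.0000e-04,  8.0000e-04, -2.4647e+00])]
```

```bash

python3 -m creep '[{"translation":[0,0,0.5],"delta_rot":[0,0,0]},{"translation":[0,0,1.5],"delta_rot":[0,0,0]},{"translation":[0,0,2],"delta_rot":[0,0,0]},{"translation":[0,0,1],"delta_rot":[0,0,0]},{"translation":[0,0,0],"delta_rot":[0,0,0]}]'
python3 -m creep '[{"translation":[1.126,-3.94,0],"delta_rot":[0,0,0.0846]},{"translation":[1.126,-3.94,0],"delta_rot":[0,0,0.0846]},{"translation":[1.126,-3.94,0],"delta_rot":[0,0,0.0846]},{"translation":[1.126,-3.94,0],"delta_rot":[0,0,0.0846]}]' 0.7
python3 -m creep '[{"translation":[1.126,-3.94,0],"delta_rot":[0,0,0.0846]},{"translation":[1.126,-3.94,0],"delta_rot":[0,0,0.0846]},{"translation":[1.126,-3.94,-1],"delta_rot":[0,0,0.0846]},{"translation":[1.126,-3.94,-2],"delta_rot":[0,0,0.0846]},{"translation":[0,0,-2],"delta_rot":[0,0,0]}]'
python3 -m creep '[{"translation":[0,0,-2],"delta_rot":[0,0,0]},{"translation":[0,0,0],"delta_rot":[0,0,0]},{"translation":[0,0,0],"delta_rot":[0,0,0]}]'
python3 - <<'E'
from h import *
st([603.1,14.2,15.7],87)
p,d,cp=grab("top"); crop(p,"t12.png",160,150,290,270,6); cv2.imwrite("pics/t12f.png",p[:,:,::-1])
for t in trays(p,cp): print(t)
E
```

```text
time_s: 29.05
ee_pos: [514.3, 330.5, 128.7]
ee_rot: [73.7, 89.6, 31.9]
force: [0.2, 0.0, 0.0]
gripper_width: 61.5
time_s: 29.38
ee_pos: [557.5, 170.4, 125.0]
ee_rot: [-143.4, 89.9, -165.5]
force: [0.4, 0.1, 0.4]
gripper_width: 77.5
time_s: 29.8
ee_pos: [604.0, 11.9, 77.3]
ee_rot: [-29.4, 89.7, -32.5]
force: [0.3, 0.2, 0.1]
gripper_width: 77.6
time_s: 30.05
ee_pos: [600.6, 18.1, 56.2]
ee_rot: [-178.3, 89.8, 178.7]
force: [0.5, -0.7, 0.2]
gripper_width: 77.5
t 30.05 pos [600.6  18.1  56.2] jawyaw 86.98 x-axis [-0.003  0.    -1.   ] F [ 0.5 -0.7  0.2] T [0.02 0.02 0.03] w 77.5 q [  0.6  29.4  98.9   0.   51.9 -86.4]
  shift cm [ 0.25 -0.39 -4.05]
  rotvec options [array([-0.0001, -0.0035,  0.0004]), array([-5.5000e-03,  1.0000e-04, -3.1412e+00])]
(616.7, -119.6, 1.6, 109.3, 89.6, (387.1, 191.2))
(533.1, -55.2, 36.4, 402.3, 165.5, (361.0, 221.0))
```

View pics/t12f.png

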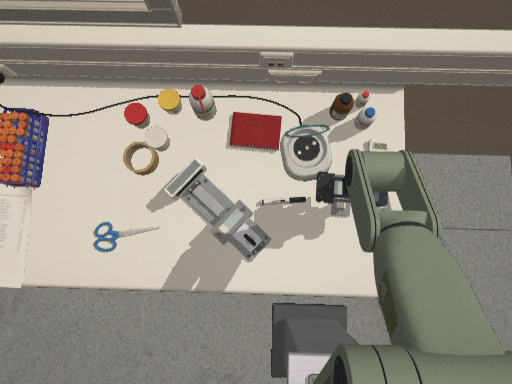

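The hand is over the fourth tray, close to the round instrument at (305,150). I'll check that instrument's height and edge before going down.

```bash
python3 - <<'E'
from h import *
p,d,cp=grab("top"); K,R,t=cp["mtx"],cp["R"],cp["t"]
def pt(u,v): 
    z=d[v,u]; return (R.T@(np.linalg.solve(K,[u,v,1])*z-t)).round(0)
for u,v in((308,150),(320,165),(325,160),(308,176),(320,172),(316,176),(328,155),(320,180)): print((u,v),pt(u,v))
E
```

```text
(308, 150) [723. 117.  58.]
(320, 165) [681.  82.  53.]
(325, 160) [696.  68.  54.]
(308, 176) [650. 115.  48.]
(320, 172) [639.  99. 165.]
(316, 176) [651.  91.  42.]
(328, 155) [711.  59.  54.]
(320, 180) [618.  99. 164.]
```

It is 58 mm tall and the gripper body stays above 80 mm, so it clears. Going down.

```bash

python3 -m creep '[{"translation":[0.15,-0.32,-1.5],"delta_rot":[0,0,0]},{"translation":[0,0,-1.5],"delta_rot":[0,0,0]},{"translation":[0,0,-0.5],"delta_rot":[0,0,0]},{"translation":[0,0,0],"delta_rot":[0,0,0]},{"translation":[0,0,0],"delta_rot":[0,0,0]}]'
python3 -c "
from h import *
st([603.3,14.2,15.7],87)"
```

```text
time_s: 30.57
ee_pos: [603.8, 15.4, 23.4]
ee_rot: [7.3, 89.9, 4.3]
force: [-0.0, 0.3, -0.8]
gripper_width: 77.7
t 30.57 pos [603.8  15.4  23.4] jawyaw 87.03 x-axis [ 0.001  0.    -1.   ] F [-0.   0.3 -0.8] T [ 0.01 -0.01 -0.02] w 77.7 q [  0.4  31.7 100.4   0.   47.8 -86.7]
  shift cm [-0.05 -0.12 -0.77]
  rotvec options [array([-0.0001,  0.0014, -0.0005]), array([-2.2000e-03, -2.0000e-04,  3.1411e+00])]
```

```bash

python3 -m creep '[{"translation":[-0.03,-0.1,-0.4],"delta_rot":[0,0,0]},{"translation":[0,0,-0.3],"delta_rot":[0,0,0]},{"translation":[0,0,0],"delta_rot":[0,0,0]},{"translation":[0,0,0],"delta_rot":[0,0,0]}]'
python3 -c "
from h import *
st([603.3,14.2,15.7],87)"
```

```text
time_s: 30.9
ee_pos: [602.9, 14.0, 15.6]
ee_rot: [74.1, 90.0, 71.1]
force: [-0.2, -0.2, 0.3]
gripper_width: 77.2
t 30.9 pos [602.9  14.   15.6] jawyaw 86.99 x-axis [ 0.  0. -1.] F [-0.2 -0.2  0.3] T [ 0.01 -0.01 -0.  ] w 77.2 q [  0.2  32.3 100.9   0.   46.9 -86.8]
  shift cm [0.04 0.02 0.01]
  rotvec options [array([-0.0001,  0.    ,  0.0001]), array([ 1.0000e-04,  2.0000e-04, -3.1414e+00])]
```

```bash

python3 -m creep '[{"translation":[0,0,0],"delta_rot":[0,0,0]},{"translation":[0,0,0],"delta_rot":[0,0,0]},{"translation":[0,0,0],"delta_rot":[0,0,0]},{"translation":[0,0,0],"delta_rot":[0,0,0]},{"translation":[0,0,0],"delta_rot":[0,0,0]}]' -1 35
python3 -m creep '[{"translation":[0,0,1.5],"delta_rot":[0,0,0]},{"translation":[0,0,3],"delta_rot":[0,0,0]},{"translation":[0,0,3],"delta_rot":[0,0,0]},{"translation":[0,0,3],"delta_rot":[0,0,0]},{"translation":[0,0,1.5],"delta_rot":[0,0,0]}]'
python3 -m creep '[{"translation":[-0.907,3.15,0],"delta_rot":[0,0,-0.0676]},{"translation":[-0.907,3.15,0],"delta_rot":[0,0,-0.0676]},{"translation":[-0.907,3.15,0],"delta_rot":[0,0,-0.0676]},{"translation":[-0.907,3.15,0],"delta_rot":[0,0,-0.0676]},{"translation":[-0.907,3.15,0],"delta_rot":[0,0,-0.0676]}]'
python3 -m creep '[{"translation":[-0.907,3.15,0],"delta_rot":[0,0,-0.0676]},{"translation":[-0.907,3.15,0],"delta_rot":[0,0,-0.0676]},{"translation":[-0.907,3.15,0],"delta_rot":[0,0,-0.0676]},{"translation":[-0.907,3.15,0],"delta_rot":[0,0,-0.0676]},{"translation":[-0.907,3.15,0],"delta_rot":[0,0,-0.0676]}]'
python3 -m creep '[{"translation":[0,0,0],"delta_rot":[0,0,0]},{"translation":[0,0,0],"delta_rot":[0,0,0]},{"translation":[0,0,0],"delta_rot":[0,0,0]}]'
python3 - <<'E'
from h import *
st([512.2,329.2,120],48.3)
p,d,cp=grab("scene"); crop(p,"s13.png",190,160,310,260,6)
p,d,cp=grab("top")
for t in trays(p,cp): print(t)
E
```

```text
time_s: 31.32
ee_pos: [603.0, 13.9, 15.6]
ee_rot: [-6.3, 90.0, -9.3]
force: [0.7, -0.2, -0.0]
gripper_width: 51.7
time_s: 31.73
ee_pos: [604.4, 14.0, 139.2]
ee_rot: [4.8, 89.7, 1.8]
force: [0.9, 0.3, -0.6]
gripper_width: 51.9
time_s: 32.15
ee_pos: [556.7, 172.7, 135.4]
ee_rot: [-177.7, 90.0, 159.7]
force: [0.9, 0.3, -1.6]
gripper_width: 51.7
time_s: 32.57
ee_pos: [511.3, 330.4, 135.4]
ee_rot: [-109.0, 90.0, -150.9]
force: [1.0, -0.2, -0.9]
gripper_width: 51.9
time_s: 32.82
ee_pos: [512.0, 328.6, 135.2]
ee_rot: [-75.7, 89.9, -117.4]
force: [-0.1, 0.1, -0.9]
gripper_width: 51.2
t 32.82 pos [512.  328.6 135.2] jawyaw 48.32 x-axis [-0.    -0.001 -1.   ] F [-0.1  0.1 -0.9] T [-0.08 -0.   -0.03] w 51.2 q [ 31.6  25.3  92.8  -0.   61.9 -16.7]
  shift cm [ 0.02  0.06 -1.52]
  rotvec options [array([ 0.0009, -0.0004, -0.0004]), array([7.0000e-04, 1.4000e-03, 3.1412e+00])]
(605.1, -94.7, 10.8, 116.1, 52.8, (378.7, 197.1))
```

View pics/s13.png

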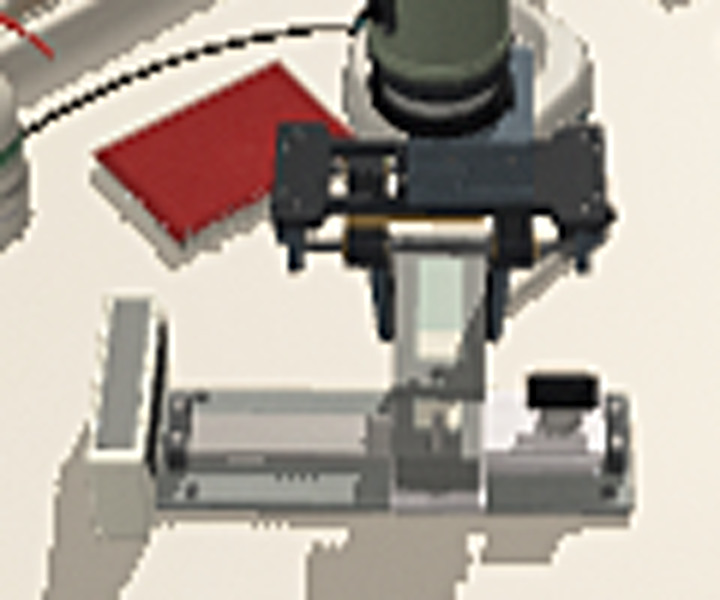

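Same picture as before; lowering the fourth tray.

```bash

python3 -m creep '[{"translation":[0,0.06,-0.8],"delta_rot":[0,0,0]},{"translation":[0,0,-0.6],"delta_rot":[0,0,0]},{"translation":[0,0,-0.2],"delta_rot":[0,0,0]},{"translation":[0,0,0],"delta_rot":[0,0,0]},{"translation":[0,0,0],"delta_rot":[0,0,0]}]'
python3 -c "
from h import *
st([511.8,329.5,85.5],48.3)"
```

```text
time_s: 33.33
ee_pos: [512.2, 329.2, 119.1]
ee_rot: [-109.3, 90.0, -151.0]
force: [0.2, 0.2, -0.8]
gripper_width: 51.8
t 33.33 pos [512.2 329.2 119.1] jawyaw 48.23 x-axis [-0.001 -0.    -1.   ] F [ 0.2  0.2 -0.8] T [-0.02 -0.01  0.02] w 51.8 q [ 31.6  26.1  93.9   0.   60.  -16.6]
  shift cm [-0.04  0.03 -3.36]
  rotvec options [array([ 0.0003, -0.0006,  0.0012]), array([-9.0000e-04, -5.0000e-04, -3.1404e+00])]
```

```bash

python3 -m creep '[{"translation":[0,0,-0.4],"delta_rot":[0,0,0]},{"translation":[0,0,-0.4],"delta_rot":[0,0,0]},{"translation":[0,0,-0.4],"delta_rot":[0,0,0]},{"translation":[0,0,0],"delta_rot":[0,0,0]}]'
python3 -m creep '[{"translation":[0,0,-0.5],"delta_rot":[0,0,0]},{"translation":[0,0,-0.5],"delta_rot":[0,0,0]},{"translation":[0,0,-0.5],"delta_rot":[0,0,0]},{"translation":[0,0,-0.1],"delta_rot":[0,0,0]},{"translation":[0,0,0],"delta_rot":[0,0,0]}]'
python3 -c "
from h import *
st([511.8,329.5,85.5],48.3)"
```

```text
time_s: 33.67
ee_pos: [511.6, 329.3, 106.4]
ee_rot: [-107.7, 89.9, -149.4]
force: [0.2, -1.2, -0.5]
gripper_width: 51.5
time_s: 34.08
ee_pos: [511.8, 329.4, 90.8]
ee_rot: [-108.2, 89.9, -150.0]
force: [0.1, -0.6, -0.8]
gripper_width: 52.1
t 34.08 pos [511.8 329.4  90.8] jawyaw 48.26 x-axis [-0.001 -0.001 -1.   ] F [ 0.1 -0.6 -0.8] T [-0.07  0.04  0.06] w 52.1 q [ 31.7  27.7  95.8   0.   56.5 -16.6]
  shift cm [-0.    0.01 -0.53]
  rotvec options [array([ 0.0006, -0.0011,  0.0007]), array([-1.7000e-03, -1.0000e-03, -3.1409e+00])]
```

```bash

python3 -m creep '[{"translation":[0,0,-0.25],"delta_rot":[0,0,0]},{"translation":[0,0,-0.25],"delta_rot":[0,0,0]},{"translation":[0,0,-0.05],"delta_rot":[0,0,0]},{"translation":[0,0,0],"delta_rot":[0,0,0]}]'
python3 -c "
from h import *
st([511.8,329.5,85.5],48.3)"
```

```text
time_s: 34.42
ee_pos: [512.1, 329.6, 85.8]
ee_rot: [-115.1, 90.0, -156.9]
force: [-0.1, 0.5, -0.1]
gripper_width: 51.7
t 34.42 pos [512.1 329.6  85.8] jawyaw 48.26 x-axis [-0. -0. -1.] F [-0.1  0.5 -0.1] T [-0.02  0.01  0.01] w 51.7 q [ 31.7  28.   96.2   0.   55.8 -16.6]
  shift cm [-0.03 -0.01 -0.03]
  rotvec options [array([ 0.0001, -0.0002,  0.0007]), array([-4.0000e-04, -2.0000e-04, -3.1409e+00])]
```

```bash

python3 -m creep '[{"translation":[0,0,0],"delta_rot":[0,0,0]},{"translation":[0,0,0],"delta_rot":[0,0,0]},{"translation":[0,0,0],"delta_rot":[0,0,0]}]' 0.36
python3 -m creep '[{"translation":[0,0,0.5],"delta_rot":[0,0,0]},{"translation":[0,0,1.5],"delta_rot":[0,0,0]},{"translation":[0,0,2],"delta_rot":[0,0,0]},{"translation":[0.85,-3.86,0],"delta_rot":[0,0,0.083]},{"translation":[0.85,-3.86,0],"delta_rot":[0,0,0.083]}]'
python3 -m creep '[{"translation":[0.85,-3.86,0],"delta_rot":[0,0,0.083]},{"translation":[0.85,-3.86,0],"delta_rot":[0,0,0.083]},{"translation":[0.85,-3.86,0],"delta_rot":[0,0,0.083]},{"translation":[0.85,-3.86,0],"delta_rot":[0,0,0.083]},{"translation":[0.85,-3.86,0],"delta_rot":[0,0,0.083]}]' 0.7
python3 -m creep '[{"translation":[0.85,-3.86,0],"delta_rot":[0,0,0.083]},{"translation":[0.85,-3.86,-1],"delta_rot":[0,0,0.083]},{"translation":[0.85,-3.86,-2],"delta_rot":[0,0,0.083]},{"translation":[0.85,-3.86,-2],"delta_rot":[0,0,0.083]}]'
python3 -m creep '[{"translation":[0,0,-1],"delta_rot":[0,0,0]},{"translation":[0,0,0],"delta_rot":[0,0,0]},{"translation":[0,0,0],"delta_rot":[0,0,0]}]'
python3 - <<'E'
from h import *
st([605.6,-94.8,15.7],100.6)
p,d,cp=grab("top"); crop(p,"t14.png",160,150,290,270,6); cv2.imwrite("pics/t14f.png",p[:,:,::-1])
p,d,cp=grab("scene"); crop(p,"s14.png",190,180,310,260,6)
E
```

```text
time_s: 34.67
ee_pos: [512.4, 329.7, 86.3]
ee_rot: [76.1, 90.0, 34.3]
force: [0.1, -0.6, -0.1]
gripper_width: 62.1
time_s: 35.08
ee_pos: [530.2, 253.6, 128.0]
ee_rot: [57.0, 89.7, 25.2]
force: [0.4, -0.2, 0.0]
gripper_width: 61.5
time_s: 35.5
ee_pos: [572.0, 57.6, 126.8]
ee_rot: [19.4, 89.9, 11.2]
force: [0.1, 1.0, 0.8]
gripper_width: 77.5
time_s: 35.83
ee_pos: [605.7, -92.6, 79.3]
ee_rot: [-18.0, 89.8, -7.2]
force: [1.4, -0.1, 0.6]
gripper_width: 77.7
time_s: 36.08
ee_pos: [604.3, -90.2, 68.2]
ee_rot: [137.8, 89.9, 148.2]
force: [-0.5, -0.4, 0.6]
gripper_width: 77.6
t 36.08 pos [604.3 -90.2  68.2] jawyaw 100.49 x-axis [-0.001  0.001 -1.   ] F [-0.5 -0.4  0.6] T [0.06 0.05 0.04] w 77.6 q [  -9.6   29.3   96.9    0.    53.9 -110.1]
  shift cm [ 0.13 -0.46 -5.25]
  rotvec options [array([-0.0008, -0.0013,  0.0019]), array([-2.0000e-03,  1.2000e-03, -3.1397e+00])]
```

View pics/t14f.png

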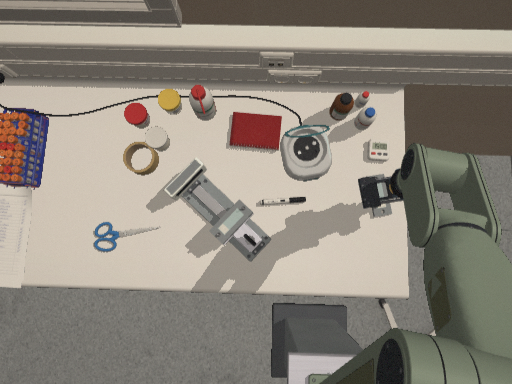

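View pics/s14.png

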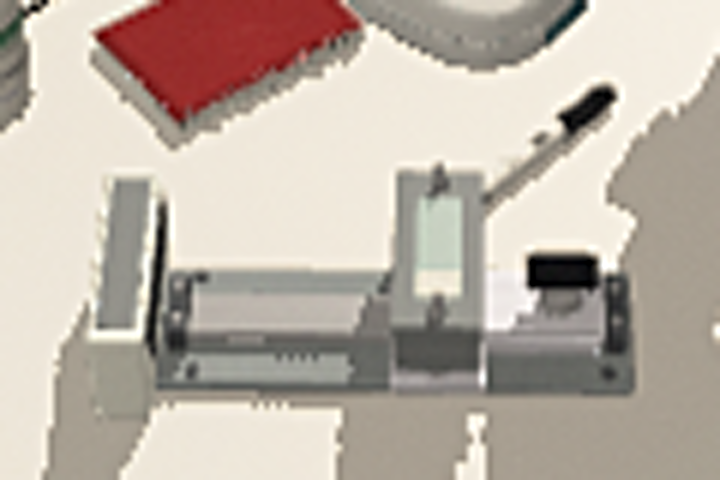

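Four trays are stacked flat, and the tips still show at (438,180) and (437,308). The fifth tray is under the hand at (380,205).

```bash

python3 -m creep '[{"translation":[0.1,-0.36,-2],"delta_rot":[0,0,0]},{"translation":[0,0,-2],"delta_rot":[0,0,0]},{"translation":[0,0,-0.7],"delta_rot":[0,0,0]},{"translation":[0,0,0],"delta_rot":[0,0,0]},{"translation":[0,0,0],"delta_rot":[0,0,0]}]'
python3 - <<'E'
from h import *
st([605.6,-94.8,15.7],100.6)
p,d,cp=grab("top"); crop(p,"t15.png",340,150,410,230,7)
E
```

```text
time_s: 36.6
ee_pos: [606.1, -93.1, 22.2]
ee_rot: [-9.7, 90.0, 0.9]
force: [0.1, 0.3, 0.5]
gripper_width: 77.3
t 36.6 pos [606.1 -93.1  22.2] jawyaw 100.64 x-axis [ 0.001  0.    -1.   ] F [0.1 0.3 0.5] T [ 0.08  0.02 -0.01] w 77.3 q [  -9.8   32.5   99.1    0.    48.4 -110.5]
  shift cm [-0.05 -0.17 -0.65]
  rotvec options [array([-0.    ,  0.0008, -0.0007]), array([-1.3000e-03, -0.0000e+00,  3.1409e+00])]
```

View pics/t15.png

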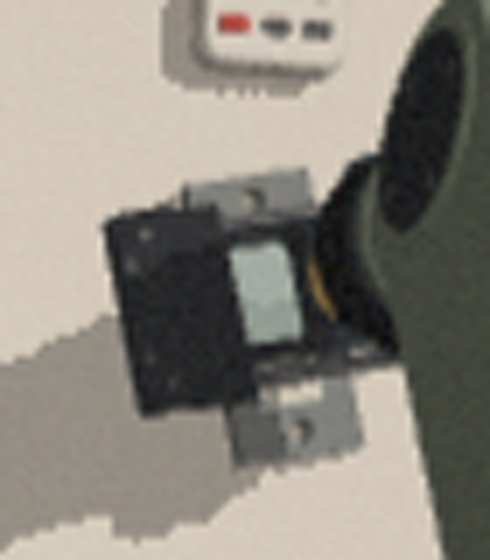

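The tray is between the fingers and both holes are visible, at crop (250,200) and (303,430). I'll use them as a check on its centre.

```bash
python3 - <<'E'
from h import *
cp=optics.camera_params("top")
a=ray(cp,340+(251-3)/7,150+(200-3)/7,9);b=ray(cp,340+(302-3)/7,150+(430-3)/7,9);print(a,b,(a+b)/2,np.linalg.norm(a-b),np.degrees(np.arctan2(*(a-b)[1::-1])))
E
python3 -m creep '[{"translation":[-0.03,-0.15,-0.35],"delta_rot":[0,0,0]},{"translation":[0,0,-0.25],"delta_rot":[0,0,0]},{"translation":[0,0,0],"delta_rot":[0,0,0]},{"translation":[0,0,0],"delta_rot":[0,0,0]}]'
python3 -c "
from h import *
st([605.8,-94.8,15.7],100.6)"
```

```text
[655.40214454 -88.0307264    9.        ] [ 558.83426191 -107.63716323    9.        ] [607.11820323 -97.83394482   9.        ] 98.53815667080578 11.476911784956759
time_s: 36.98
ee_pos: [605.4, -95.6, 15.5]
ee_rot: [21.1, 90.0, 31.6]
force: [-0.6, -0.0, 0.9]
gripper_width: 77.6
t 36.98 pos [605.4 -95.6  15.5] jawyaw 100.56 x-axis [ 0.  0. -1.] F [-0.6 -0.   0.9] T [ 0.04 -0.01  0.02] w 77.6 q [ -10.    32.9   99.5    0.    47.6 -110.6]
  shift cm [0.04 0.08 0.02]
  rotvec options [array([-0.0001,  0.0002,  0.0007]), array([ 3.0000e-04,  2.0000e-04, -3.1409e+00])]
```

```bash

python3 -m creep '[{"translation":[0.06,0,0],"delta_rot":[0,0,0]},{"translation":[0,0,0],"delta_rot":[0,0,0]},{"translation":[0,0,0],"delta_rot":[0,0,0]},{"translation":[0,0,0],"delta_rot":[0,0,0]},{"translation":[0,0,0],"delta_rot":[0,0,0]}]' -1 35
python3 -c "
from h import *
st([512,329.3,137],48.3)"
python3 -m creep '[{"translation":[0,0,1.5],"delta_rot":[0,0,0]},{"translation":[0,0,3],"delta_rot":[0,0,0]},{"translation":[0,0,3],"delta_rot":[0,0,0]},{"translation":[0,0,3],"delta_rot":[0,0,0]},{"translation":[0,0,1.6],"delta_rot":[0,0,0]}]'
python3 -m creep '[{"translation":[-0.783,3.54,0],"delta_rot":[0,0,-0.0761]},{"translation":[-0.783,3.54,0],"delta_rot":[0,0,-0.0761]},{"translation":[-0.783,3.54,0],"delta_rot":[0,0,-0.0761]},{"translation":[-0.783,3.54,0],"delta_rot":[0,0,-0.0761]}]'
python3 -m creep '[{"translation":[-0.783,3.54,0],"delta_rot":[0,0,-0.0761]},{"translation":[-0.783,3.54,0],"delta_rot":[0,0,-0.0761]},{"translation":[-0.783,3.54,0],"delta_rot":[0,0,-0.0761]},{"translation":[-0.783,3.54,0],"delta_rot":[0,0,-0.0761]}]'
python3 -m creep '[{"translation":[-0.783,3.54,0],"delta_rot":[0,0,-0.0761]},{"translation":[-0.783,3.54,0],"delta_rot":[0,0,-0.0761]},{"translation":[-0.783,3.54,0],"delta_rot":[0,0,-0.0761]},{"translation":[-0.783,3.54,0],"delta_rot":[0,0,-0.0761]}]'
python3 -m creep '[{"translation":[0,0,0],"delta_rot":[0,0,0]},{"translation":[0,0,0],"delta_rot":[0,0,0]},{"translation":[0,0,0],"delta_rot":[0,0,0]}]'
python3 - <<'E'
from h import *
st([512.,329.3,120],48.3)
p,d,cp=grab("scene"); crop(p,"s16.png",190,160,310,260,6)
p,d,cp=grab("top"); cv2.imwrite("pics/t16f.png",p[:,:,::-1])
for t in trays(p,cp): print(t)
E
```

```text
time_s: 37.4
ee_pos: [606.0, -95.6, 15.4]
ee_rot: [-26.9, 90.0, -16.4]
force: [-0.3, -0.1, 0.6]
gripper_width: 51.4
t 37.4 pos [606.  -95.6  15.4] jawyaw 100.57 x-axis [ 0. -0. -1.] F [-0.3 -0.1  0.6] T [0.   0.03 0.02] w 51.4 q [ -10.    33.    99.4   -0.    47.6 -110.6]
  shift cm [-9.4  42.49 12.16]
  rotvec options [array([ 1.000e-04,  1.000e-04, -9.123e-01]), array([-1.0000e-04,  1.0000e-04,  2.2293e+00])]
time_s: 37.82
ee_pos: [607.3, -95.7, 139.9]
ee_rot: [-19.3, 89.7, -8.7]
force: [-0.1, 0.3, -1.6]
gripper_width: 51.6
time_s: 38.15
ee_pos: [573.9, 47.3, 136.4]
ee_rot: [131.4, 90.0, 124.2]
force: [0.5, 0.4, -2.0]
gripper_width: 51.8
time_s: 38.48
ee_pos: [542.4, 189.2, 136.3]
ee_rot: [-156.0, 90.0, 179.4]
force: [0.4, 0.1, -1.8]
gripper_width: 51.8
time_s: 38.82
ee_pos: [511.1, 330.9, 136.2]
ee_rot: [-102.8, 90.0, -144.7]
force: [1.1, -0.6, -0.5]
gripper_width: 51.2
time_s: 39.07
ee_pos: [511.7, 328.8, 136.0]
ee_rot: [-82.2, 89.9, -123.9]
force: [-0.1, -0.4, -2.5]
gripper_width: 51.8
t 39.07 pos [511.7 328.8 136. ] jawyaw 48.32 x-axis [-0.001 -0.001 -1.   ] F [-0.1 -0.4 -2.5] T [-0.01  0.04 -0.04] w 51.8 q [ 31.7  25.2  92.8  -0.   62.1 -16.6]
  shift cm [ 0.03  0.05 -1.6 ]
  rotvec options [array([ 0.0011, -0.0007, -0.0004]), array([1.1000e-03, 1.7000e-03, 3.1412e+00])]
```

View pics/s16.png

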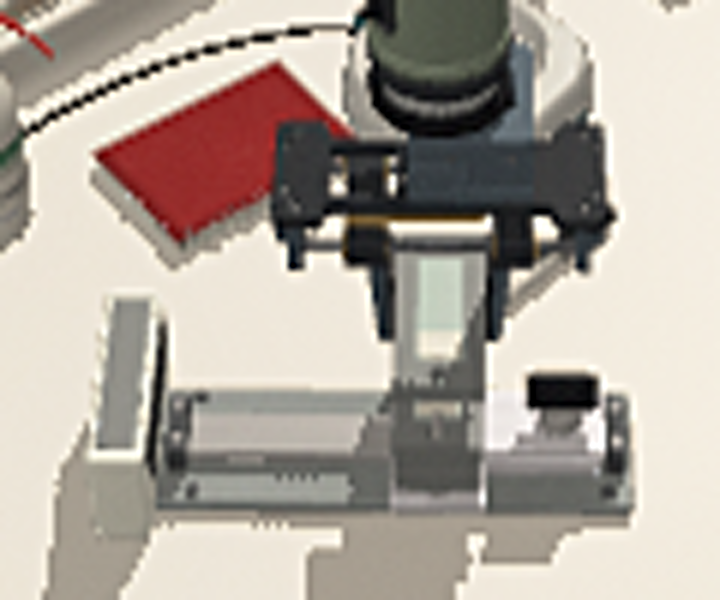

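Same alignment again. Lowering the fifth tray.

```bash

python3 -m creep '[{"translation":[0.02,0.05,-0.8],"delta_rot":[0,0,0]},{"translation":[0,0,-0.6],"delta_rot":[0,0,0]},{"translation":[0,0,-0.3],"delta_rot":[0,0,0]},{"translation":[0,0,0],"delta_rot":[0,0,0]},{"translation":[0,0,0],"delta_rot":[0,0,0]}]'
python3 -m creep '[{"translation":[0,0,-0.4],"delta_rot":[0,0,0]},{"translation":[0,0,-0.4],"delta_rot":[0,0,0]},{"translation":[0,0,-0.4],"delta_rot":[0,0,0]},{"translation":[0,0,-0.1],"delta_rot":[0,0,0]},{"translation":[0,0,0],"delta_rot":[0,0,0]}]'
python3 -c "
from h import *
st([511.8,329.5,95.5],48.3)"
```

```text
time_s: 39.58
ee_pos: [512.2, 329.3, 118.9]
ee_rot: [-106.0, 89.9, -147.8]
force: [0.1, 1.2, -0.6]
gripper_width: 51.6
time_s: 40.0
ee_pos: [511.9, 329.7, 105.8]
ee_rot: [-108.9, 89.9, -150.7]
force: [0.3, 0.3, -0.4]
gripper_width: 51.4
t 40.0 pos [511.9 329.7 105.8] jawyaw 48.25 x-axis [-0.001 -0.001 -1.   ] F [ 0.3  0.3 -0.4] T [-0.05  0.03 -0.03] w 51.4 q [ 31.7  26.9  94.8   0.   58.3 -16.6]
  shift cm [-0.01 -0.02 -1.03]
  rotvec options [array([ 0.0005, -0.0009,  0.0009]), array([-1.4000e-03, -8.0000e-04, -3.1407e+00])]
```

```bash

python3 -m creep '[{"translation":[0,0,-0.4],"delta_rot":[0,0,0]},{"translation":[0,0,-0.3],"delta_rot":[0,0,0]},{"translation":[0,0,-0.2],"delta_rot":[0,0,0]},{"translation":[0,0,-0.1],"delta_rot":[0,0,0]},{"translation":[0,0,0],"delta_rot":[0,0,0]}]'
python3 -c "
from h import *
st([511.8,329.5,95.5],48.3)"
```

```text
time_s: 40.42
ee_pos: [512.1, 329.7, 96.0]
ee_rot: [-110.1, 90.0, -151.8]
force: [0.6, 0.9, -1.4]
gripper_width: 51.5
t 40.42 pos [512.1 329.7  96. ] jawyaw 48.25 x-axis [-0. -0. -1.] F [ 0.6  0.9 -1.4] T [-0.04  0.01  0.02] w 51.5 q [ 31.7  27.4  95.5   0.   57.1 -16.6]
  shift cm [-0.03 -0.02 -0.05]
  rotvec options [array([ 0.0003, -0.0005,  0.0009]), array([-8.0000e-04, -4.0000e-04, -3.1407e+00])]
```

```bash

python3 -m creep '[{"translation":[0,0,-0.04],"delta_rot":[0,0,0]},{"translation":[0,0,0],"delta_rot":[0,0,0]},{"translation":[0,0,0],"delta_rot":[0,0,0]},{"translation":[0,0,0],"delta_rot":[0,0,0]}]' 0.36
python3 -m creep '[{"translation":[0,0,0.5],"delta_rot":[0,0,0]},{"translation":[0,0,1.5],"delta_rot":[0,0,0]},{"translation":[0,0,2],"delta_rot":[0,0,0]},{"translation":[0,0,1],"delta_rot":[0,0,0]},{"translation":[0,0,0],"delta_rot":[0,0,-0.112]}]'
python3 -m creep '[{"translation":[-0.5,-0.6,0],"delta_rot":[0,0,-0.112]},{"translation":[-0.5,-0.6,0],"delta_rot":[0,0,-0.112]},{"translation":[-0.5,-0.6,0],"delta_rot":[0,0,-0.112]},{"translation":[-0.5,-0.6,0],"delta_rot":[0,0,-0.112]},{"translation":[-0.5,-0.6,0],"delta_rot":[0,0,-0.112]}]' -0.2
python3 -m creep '[{"translation":[-0.5,-0.6,0],"delta_rot":[0,0,-0.112]},{"translation":[-0.5,-0.6,0],"delta_rot":[0,0,-0.112]},{"translation":[-0.5,-0.6,0],"delta_rot":[0,0,-0.112]},{"translation":[-0.5,-0.6,0],"delta_rot":[0,0,-0.112]},{"translation":[-0.3,0,0],"delta_rot":[0,0,-0.112]}]'
python3 -m creep '[{"translation":[0,0,0],"delta_rot":[0,0,-0.112]},{"translation":[0,0,0],"delta_rot":[0,0,-0.112]},{"translation":[0,0,0],"delta_rot":[0,0,-0.112]},{"translation":[0,0,0],"delta_rot":[0,0,0]},{"translation":[0,0,0],"delta_rot":[0,0,0]}]'
python3 - <<'E'
from h import *
st([464.8,275.6,68],-41.6)
p,d,cp=grab("top"); cv2.imwrite("pics/t17f.png",p[:,:,::-1])
p,d,cp=grab("scene"); crop(p,"s17.png",190,160,310,260,6)
E
```

```text
time_s: 40.75
ee_pos: [512.4, 329.9, 96.3]
ee_rot: [75.9, 90.0, 34.1]
force: [-0.0, -0.7, -0.1]
gripper_width: 62.2
time_s: 41.17
ee_pos: [513.7, 330.7, 149.3]
ee_rot: [79.8, 89.6, 31.5]
force: [-0.3, 1.0, -0.5]
gripper_width: 62.2
time_s: 41.58
ee_pos: [487.0, 299.6, 146.3]
ee_rot: [108.5, 90.0, 27.9]
force: [-1.1, -0.1, 0.9]
gripper_width: 36.6
time_s: 42.0
ee_pos: [463.6, 274.8, 146.3]
ee_rot: [13.9, 90.0, -98.8]
force: [0.1, 0.8, 0.3]
gripper_width: 36.5
time_s: 42.42
ee_pos: [464.3, 275.9, 146.2]
ee_rot: [152.1, 90.0, 20.6]
force: [-0.0, -0.1, 1.1]
gripper_width: 36.5
t 42.42 pos [464.3 275.9 146.2] jawyaw -41.43 x-axis [ 0.  0. -1.] F [-0.  -0.1  1.1] T [-0.12  0.13  0.  ] w 36.5 q [ 29.5  19.  101.3  -0.   59.7  70.9]
  shift cm [ 0.05 -0.03 -7.82]
  rotvec options [array([-0.0002,  0.0004, -0.003 ]), array([-7.0000e-04, -3.0000e-04,  3.1386e+00])]
```

View pics/t17f.png

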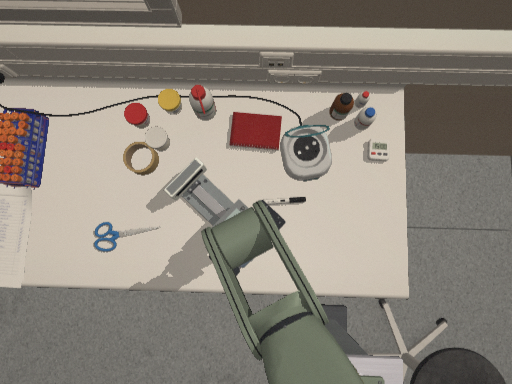

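View pics/s17.png

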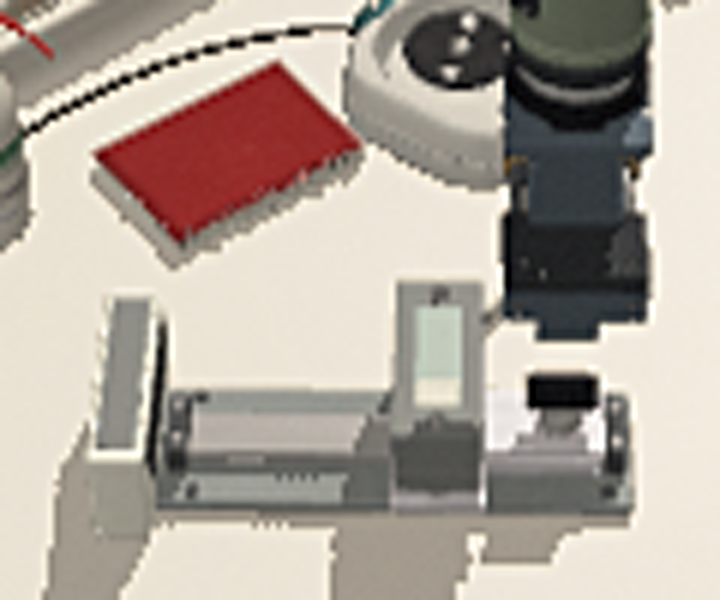

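No trays are left on the bench. All five are stacked on the pegs, flat and in line, with the top one at scene crop (440,350). Now the knob.

```bash

python3 -m creep '[{"translation":[0,0,-2.5],"delta_rot":[0,0,0]},{"translation":[0,0,-2.5],"delta_rot":[0,0,0]},{"translation":[0,0,-2],"delta_rot":[0,0,0]},{"translation":[0,0,-0.6],"delta_rot":[0,0,0]},{"translation":[0,0,0],"delta_rot":[0,0,0]}]'
python3 -m creep '[{"translation":[0,0,0],"delta_rot":[0,0,0]},{"translation":[0,0,0],"delta_rot":[0,0,0]}]'
python3 - <<'E'
from h import *
st([464.8,275.6,68],-41.6)
p,d,cp=grab("scene"); crop(p,"s18.png",190,160,310,260,6)
E
```

```text
time_s: 42.93
ee_pos: [463.2, 275.2, 68.5]
ee_rot: [-17.7, 89.8, -149.2]
force: [0.5, -0.2, 0.4]
gripper_width: 36.6
time_s: 43.1
ee_pos: [465.2, 276.4, 71.3]
ee_rot: [159.3, 89.8, 27.7]
force: [0.6, 0.1, 0.1]
gripper_width: 36.9
t 43.1 pos [465.2 276.4  71.3] jawyaw -41.57 x-axis [ 0.002  0.001 -1.   ] F [0.6 0.1 0.1] T [-0.06  0.11  0.05] w 36.9 q [ 29.5  23.8 106.6  -0.   49.5  71.1]
  shift cm [-0.04 -0.08 -0.33]
  rotvec options [array([-0.0013,  0.0024, -0.0006]), array([-3.800e-03, -2.000e-03,  3.141e+00])]
```

View pics/s18.png

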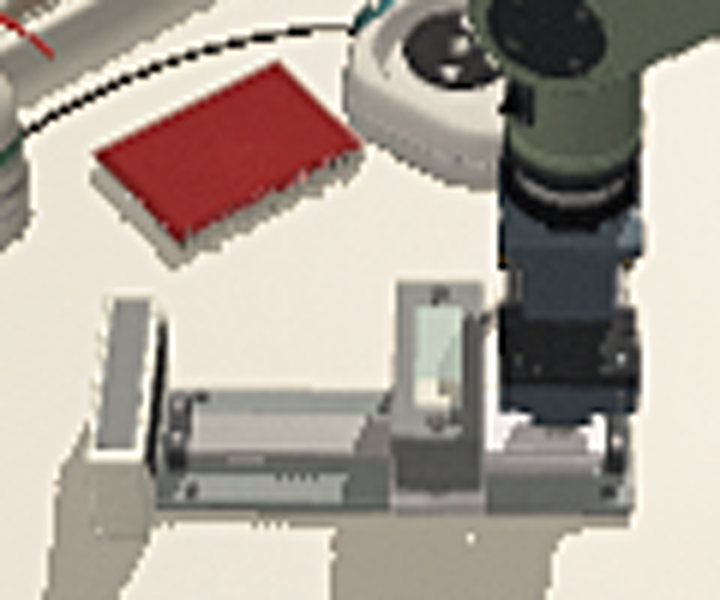

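The hand is over the knob, clear of the stack. Gripping and loosening.

```bash

python3 -m creep '[{"translation":[0,0,-0.2],"delta_rot":[0,0,0]},{"translation":[0,0,0],"delta_rot":[0,0,0]},{"translation":[0,0,0],"delta_rot":[0,0,0]},{"translation":[0,0,0],"delta_rot":[0,0,0]},{"translation":[0,0,0],"delta_rot":[0,0,0]}]' -1 30
python3 -c "
from h import *
st()"
python3 -m creep '[{"translation":[0,0,0],"delta_rot":[0,0,0.1]},{"translation":[0,0,0],"delta_rot":[0,0,0.1]},{"translation":[0,0,0],"delta_rot":[0,0,0.1]},{"translation":[0,0,0],"delta_rot":[0,0,0.1]},{"translation":[0,0,0],"delta_rot":[0,0,0.1]}]'
python3 -m creep '[{"translation":[0,0,0],"delta_rot":[0,0,0.1]},{"translation":[0,0,0],"delta_rot":[0,0,0.1]},{"translation":[0,0,0],"delta_rot":[0,0,0.1]},{"translation":[0,0,0],"delta_rot":[0,0,0.1]},{"translation":[0,0,0],"delta_rot":[0,0,0.1]}]'
python3 -c "
from h import *
st()"
```

```text
time_s: 43.57
ee_pos: [464.7, 275.6, 68.3]
ee_rot: [114.1, 89.9, -17.4]
force: [2.1, -3.0, 0.4]
gripper_width: 10.8
t 43.57 pos [464.7 275.6  68.3] jawyaw -41.57 x-axis [ 0.001 -0.    -1.   ] F [ 2.1 -3.   0.4] T [-0.43 -0.13 -0.03] w 10.8 q [ 2.950e+01  2.400e+01  1.068e+02 -1.000e-01  4.920e+01  7.110e+01]
time_s: 43.98
ee_pos: [464.8, 275.5, 68.3]
ee_rot: [88.1, 89.9, -14.6]
force: [1.6, -1.9, 1.9]
gripper_width: 11.0
time_s: 44.4
ee_pos: [464.8, 275.5, 68.3]
ee_rot: [62.6, 89.9, -11.4]
force: [0.9, -1.7, 1.4]
gripper_width: 10.6
t 44.4 pos [464.8 275.5  68.3] jawyaw 15.99 x-axis [ 0.001 -0.    -1.   ] F [ 0.9 -1.7  1.4] T [-0.45 -0.22 -0.12] w 10.6 q [ 2.950e+01  2.400e+01  1.068e+02 -1.000e-01  4.920e+01  1.350e+01]
```

```bash

python3 -m creep '[{"translation":[0.33,0.37,0],"delta_rot":[0,0,0]},{"translation":[0.53,0.6,0],"delta_rot":[0,0,0]},{"translation":[0.53,0.6,0],"delta_rot":[0,0,0]},{"translation":[0.53,0.6,0],"delta_rot":[0,0,0]},{"translation":[0.53,0.6,0],"delta_rot":[0,0,0]}]'
python3 -c "
from h import *
st()"
python3 -m creep '[{"translation":[0.53,0.6,0],"delta_rot":[0,0,0]},{"translation":[0.53,0.6,0],"delta_rot":[0,0,0]},{"translation":[0.53,0.6,0],"delta_rot":[0,0,0]},{"translation":[0.53,0.6,0],"delta_rot":[0,0,0]},{"translation":[0.53,0.6,0],"delta_rot":[0,0,0]}]'
python3 -m creep '[{"translation":[0.53,0.6,0],"delta_rot":[0,0,0]},{"translation":[0.53,0.6,0],"delta_rot":[0,0,0]},{"translation":[0.53,0.6,0],"delta_rot":[0,0,0]},{"translation":[0.33,0.37,0],"delta_rot":[0,0,0]},{"translation":[0,0,0],"delta_rot":[0,0,0]}]'
python3 - <<'E'
from h import *
st([544.5,365.2,68.3])
p,d,cp=grab("scene"); crop(p,"s19.png",190,160,310,260,6)
E
```

```text
time_s: 44.82
ee_pos: [490.2, 304.2, 68.3]
ee_rot: [77.5, 89.9, 3.1]
force: [2.9, -5.0, 4.0]
gripper_width: 10.9
t 44.82 pos [490.2 304.2  68.3] jawyaw 15.66 x-axis [ 0.002  0.    -1.   ] F [ 2.9 -5.   4. ] T [-0.91 -0.54 -0.08] w 10.9 q [ 3.070e+01  2.670e+01  1.018e+02 -1.000e-01  5.140e+01  1.510e+01]
time_s: 45.23
ee_pos: [516.7, 334.2, 68.3]
ee_rot: [73.0, 89.9, -1.4]
force: [3.6, -4.1, 3.0]
gripper_width: 10.7
time_s: 45.65
ee_pos: [536.9, 356.9, 68.3]
ee_rot: [99.6, 89.8, 25.3]
force: [5.4, -2.4, 2.5]
gripper_width: 10.5
t 45.65 pos [536.9 356.9  68.3] jawyaw 15.67 x-axis [ 0.004  0.002 -1.   ] F [ 5.4 -2.4  2.5] T [-0.73 -0.64 -0.05] w 10.5 q [32.6 31.7 92.2 -0.  55.8 17. ]
  shift cm [0.76 0.83 0.  ]
```

View pics/s19.png

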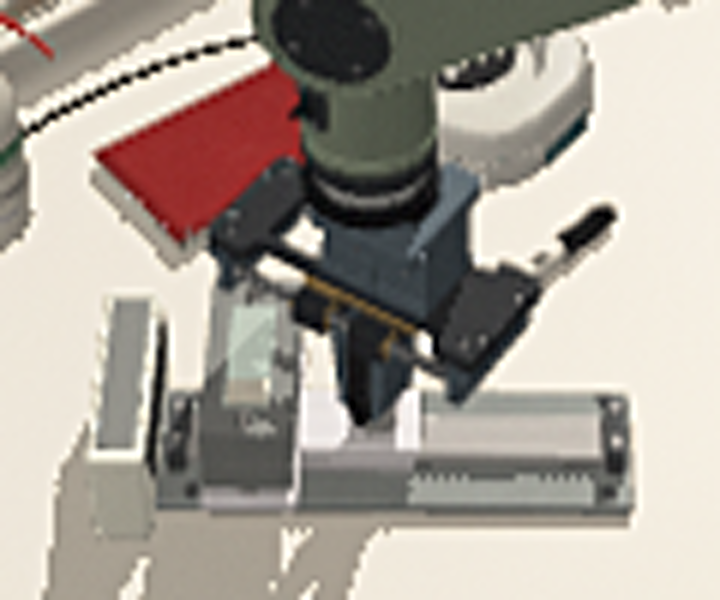

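The carriage and stack have travelled together and about 1 cm remains to the reading stop, at crop (180,430).

```bash

python3 -m creep '[{"translation":[0.2,0.22,0],"delta_rot":[0,0,0]},{"translation":[0.2,0.22,0],"delta_rot":[0,0,0]},{"translation":[0.2,0.22,0],"delta_rot":[0,0,0]},{"translation":[0.13,0.15,0],"delta_rot":[0,0,0]},{"translation":[0,0,0],"delta_rot":[0,0,0]}]'
python3 -c "
from h import *
st()"
python3 -m creep '[{"translation":[0.13,0.15,0],"delta_rot":[0,0,0]},{"translation":[0.13,0.15,0],"delta_rot":[0,0,0]},{"translation":[0,0,0],"delta_rot":[0,0,0]}]'
python3 -c "
from h import *
st()"
```

```text
time_s: 46.12
ee_pos: [543.3, 364.1, 68.3]
ee_rot: [92.5, 89.8, 18.2]
force: [4.5, -2.4, 2.1]
gripper_width: 10.7
t 46.12 pos [543.3 364.1  68.3] jawyaw 15.67 x-axis [ 0.003  0.001 -1.   ] F [ 4.5 -2.4  2.1] T [-0.71 -0.66 -0.14] w 10.7 q [32.8 32.5 90.7 -0.  56.6 17.2]
time_s: 46.37
ee_pos: [544.4, 365.4, 68.2]
ee_rot: [-33.3, 89.8, -107.6]
force: [1.7, -7.8, 6.2]
gripper_width: 10.8
t 46.37 pos [544.4 365.4  68.2] jawyaw 15.68 x-axis [-0.001 -0.003 -1.   ] F [ 1.7 -7.8  6.2] T [-1.34 -0.15 -0.09] w 10.8 q [32.9 32.8 90.2 -0.1 57.2 17.3]
```

Travel is 120 mm and the contact force is rising, so it is at the stop. Tightening.

```bash

python3 -m creep '[{"translation":[0,0,0],"delta_rot":[0,0,-0.1]},{"translation":[0,0,0],"delta_rot":[0,0,-0.1]},{"translation":[0,0,0],"delta_rot":[0,0,-0.1]},{"translation":[0,0,0],"delta_rot":[0,0,-0.1]},{"translation":[0,0,0],"delta_rot":[0,0,-0.1]}]'
python3 -m creep '[{"translation":[0,0,0],"delta_rot":[0,0,-0.1]},{"translation":[0,0,0],"delta_rot":[0,0,-0.1]},{"translation":[0,0,0],"delta_rot":[0,0,-0.1]},{"translation":[0,0,0],"delta_rot":[0,0,-0.1]},{"translation":[0,0,0],"delta_rot":[0,0,-0.1]}]'
python3 -m creep '[{"translation":[0,0,0],"delta_rot":[0,0,-0.02]},{"translation":[0,0,0],"delta_rot":[0,0,-0.02]},{"translation":[0,0,0],"delta_rot":[0,0,0]}]'
python3 -c "
from h import *
st()"
```

```text
time_s: 46.78
ee_pos: [544.4, 365.4, 68.3]
ee_rot: [1.3, 89.9, -101.9]
force: [2.1, -6.0, 5.6]
gripper_width: 10.8
time_s: 47.2
ee_pos: [544.3, 365.4, 68.2]
ee_rot: [26.8, 89.9, -105.0]
force: [0.5, -6.6, 5.0]
gripper_width: 10.7
time_s: 47.45
ee_pos: [544.3, 365.5, 68.2]
ee_rot: [38.0, 89.8, -95.7]
force: [0.5, -6.8, 6.3]
gripper_width: 11.2
t 47.45 pos [544.3 365.5  68.2] jawyaw -43.75 x-axis [-0.    -0.003 -1.   ] F [ 0.5 -6.8  6.3] T [-1.25  0.    0.84] w 11.2 q [32.9 32.7 90.2 -0.2 57.1 76.8]
```

Torque 0.84 N m against the knob's stop, so it is fully tight. Opening and withdrawing.

```bash

python3 -m creep '[{"translation":[0,0,0],"delta_rot":[0,0,0]},{"translation":[0,0,0],"delta_rot":[0,0,0]},{"translation":[0,0,0.5],"delta_rot":[0,0,0]},{"translation":[0,0,1.5],"delta_rot":[0,0,0]},{"translation":[0,0,2.5],"delta_rot":[0,0,0]}]' -0.2
python3 -m creep '[{"translation":[0,0,3],"delta_rot":[0,0,0]},{"translation":[0,0,3],"delta_rot":[0,0,0]},{"translation":[-1,-4,1],"delta_rot":[0,0,0]},{"translation":[-1,-4,0],"delta_rot":[0,0,0]},{"translation":[-1,-4,0],"delta_rot":[0,0,0]}]'
python3 -m creep '[{"translation":[-1,-4,0],"delta_rot":[0,0,0]},{"translation":[-1,-4,0],"delta_rot":[0,0,0]},{"translation":[-1,-4,0],"delta_rot":[0,0,0]},{"translation":[-1,-4,0],"delta_rot":[0,0,0]},{"translation":[-1,-4,0],"delta_rot":[0,0,0]}]'
python3 -m creep '[{"translation":[0,0,0],"delta_rot":[0,0,0]},{"translation":[0,0,0],"delta_rot":[0,0,0]},{"translation":[0,0,0],"delta_rot":[0,0,0]}]'
python3 - <<'E'
from h import *
st()
p,d,cp=grab("top"); crop(p,"t20.png",160,150,290,270,6); cv2.imwrite("pics/t20f.png",p[:,:,::-1])
p,d,cp=grab("scene"); crop(p,"s20.png",190,170,310,260,6)
E
```

```text
time_s: 47.87
ee_pos: [542.3, 366.1, 110.6]
ee_rot: [-23.8, 89.6, -157.7]
force: [0.6, -0.9, 0.5]
gripper_width: 36.3
time_s: 48.28
ee_pos: [514.2, 247.2, 183.9]
ee_rot: [-178.8, 89.8, 47.4]
force: [0.2, -1.1, -0.6]
gripper_width: 36.2
time_s: 48.7
ee_pos: [463.7, 46.2, 183.1]
ee_rot: [-158.5, 89.9, 67.6]
force: [0.4, -0.3, -0.6]
gripper_width: 36.1
time_s: 48.95
ee_pos: [465.0, 47.7, 183.1]
ee_rot: [-171.5, 89.9, 54.5]
force: [-0.2, 0.7, 0.5]
gripper_width: 36.1
t 48.95 pos [465.   47.7 183.1] jawyaw -43.94 x-axis [ 0.001  0.001 -1.   ] F [-0.2  0.7  0.5] T [-0.12  0.08 -0.01] w 36.1 q [4.400e+00 1.070e+01 1.071e+02 1.000e-01 6.210e+01 4.830e+01]
```

View pics/t20.png

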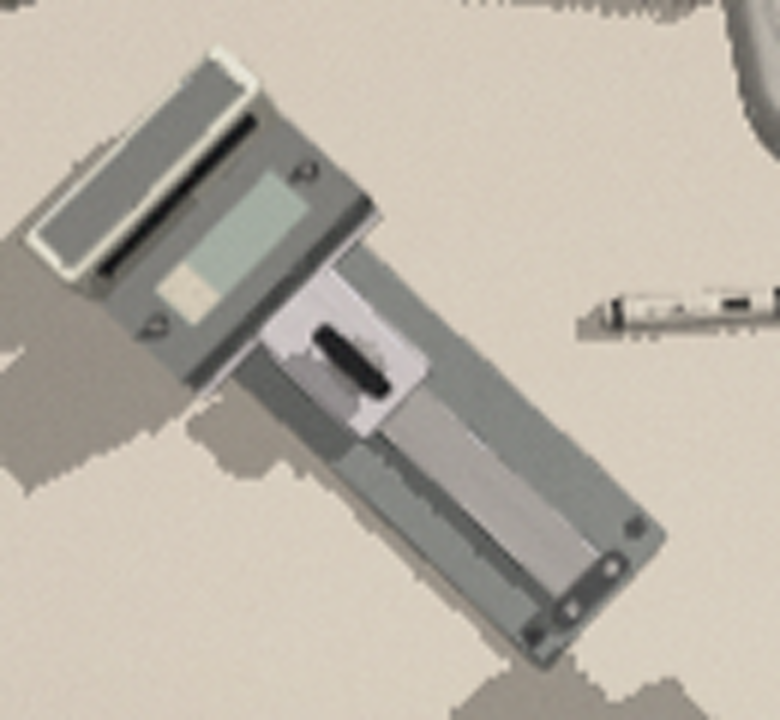

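View pics/s20.png

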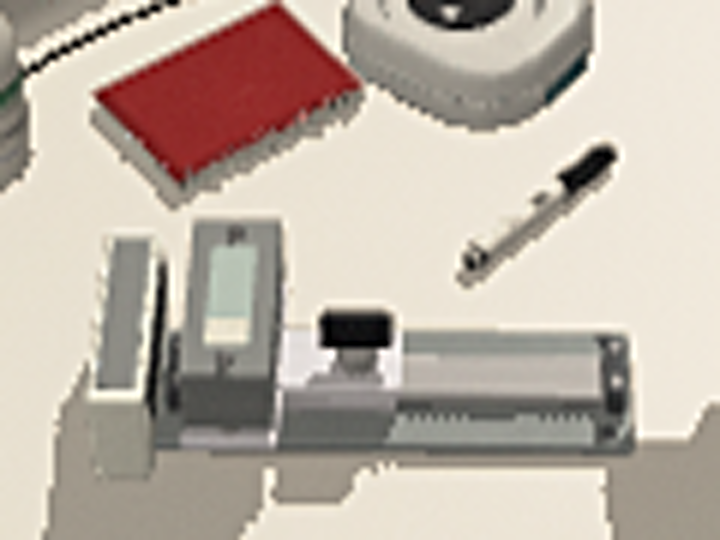

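View pics/t20f.png

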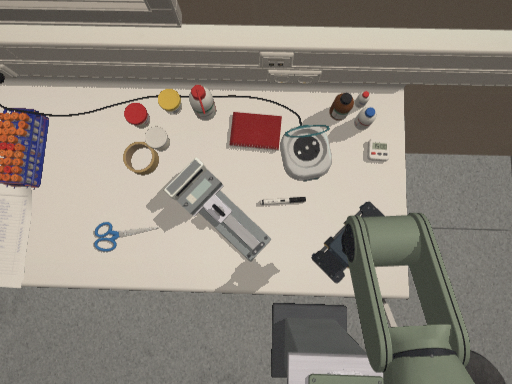

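All five trays are stacked with the carriage next to the head, the bar is in line with the rail at t20 (350,361), and the marker, scissors and timer are where they were. One numeric check of the travel, then I hand in.

```bash
python3 - <<'E'
from h import *
from workcell import env
cp=optics.camera_params("top")
f=lambda x,y,z:ray(cp,160+(x-2.5)/6,150+(y-2.5)/6,z)[:2]
a,b=f(540,538,73),f(350,361,73); print(b,np.linalg.norm(b-a))
print(env.job_done())
E
```

```text
[543.81206029 365.30754159] 119.21951037513014
the job is handed in; nothing more can be done
None
```

I loaded the slide reader and handed the job in at about 49 s of the 210 s allowed; handing in reports no verdict.

**What I did:** I loosened the clamp, slid the empty carriage to the loading stop and tightened it there. I then put all five trays on the two pegs, loosened the clamp, slid the carriage to the reading stop and tightened it fully.

**Last checks:**
- **Carriage travel:** it moved about 120 mm by the arm's own reading and 119 mm by the camera. That puts it within about 1 mm of the reading stop.
- **Clamp:** the knob reached its tight stop, with 0.84 N m of resistance, and its bar is in line with the rail.
- **Trays:** both camera views show one flat, straight stack on both pegs, and no tray is left on the bench. I judged tray flatness and centring by eye and did not measure them after the final slide.
- **Bystanders:** the marker, scissors and timer look to be where they started.
- **Gripper:** it is clear of everything.

**What went wrong:** my first grip on the knob was too low and closed on the hub under the bar. I reopened and gripped the bar higher; nothing shifted. The largest force reading I saw was about 26 N, when I tried to lift with the jaws still closed on the hub. My check of one tray's centre by its holes differed from the outline measurement by about 1 mm, and it still went onto the pegs without force.

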